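# Stand the battery in the safety screen and latch its gate

## Robot

A 6-joint arm with a two-finger parallel gripper is mounted at the origin on the work surface; the furniture and walls round the work are solid. World frame = base frame: x ahead of the robot, y to its left, z up, the work surface at z = 0. Lengths are in m, angles in degrees, forces in N, time in s.
With the tool pointing down it reaches from about 0.4 to 0.825 m from the base axis. Payload 7 kg.
Tool frame: the origin (TCP) lies midway between the tips of the shut fingers; the grasp point (between the pads) lies 19 mm behind it; z points along the fingers, y is the line along which they close (so a half turn about z gives the same grasp; the last joint's range is limited). The gripper opens to 88 mm and grips with 3 to 60 N. Pads are 19 mm wide; open, the fingers measure 130 mm over their backs; the gripper's body (78 mm by 193 mm) begins 47 mm behind the grasp point.
Start: joints at [-56.717, 20.546, 0.682, 0, -70.136, -16.507], TCP at [0.195, -0.646, 0.196] pointing down, gripper open.
Joint ranges: [-176.03, 176.03], [-82.01, 121.73], [-58.28, 71.71], [-173.87, 95.51], [-174.79, -0.11], [-173.66, 173.66]. Speed limits (degrees/s): [136.94, 136.94, 172.46, 180, 180, 180].

## Interface

Orientations are given as [roll, pitch, yaw] about the fixed x, y, z axes, in that order (R = Rz(yaw) Ry(pitch) Rx(roll)).
In Python, from plant import r gives the robot as it stands. The module is installed in compiled form; this text tells all that it offers.
- The arm moves only by the tool play_rows, never from a script. Its argument "rows" is a list of rows, each an object with "slide": the shift along the tool's x, y, z as a fraction of full scale, a list of three; "delta_rot": the turn, a rotation vector about the tool's x, y, z as a fraction of full scale, a list of three; "fingers": the opening, from -1 (shut) to 1 (fully open). In form: [{"slide": [x, y, z], "delta_rot": [rx, ry, rz], "fingers": fingers}, ...]. A call has 1 to 8 rows; each row shifts and turns the commanded pose from where the row before left it, along the tool's axes as they then stand; what a row does not reach is not made up. Full scale, the value 1, is 0.15 m for a shift and 0.08 rad for a turn. A row lasts 1/8 s, in which the tool goes at most 62.5 mm and 10.7 degrees, less where a joint would pass 70% of its speed; a pose out of reach is approached as far as the arm can. A call with a number of a shift or a turn outside -1 to 1 is refused whole. A call with a gripper value outside its range is refused whole. The fingers move at their own pace and stop on an object; "squeeze" is the grip in N (left out, the last holds). Time passes only in rows, so rows that do not move let the fingers close. It gives the time, the measured TCP pose, the force, the opening and the grip force at its end, in the units of the state.
- r.get_state(): the state, without advancing time (a new reading comes with each control period).
- r.capture(name): name is "scene" or "top" or "wrist"; returns a dict with "image" (420x560x3 uint8, blue, green, red), "fx", "fy", "cx", "cy" (pixels), "R" (3x3) and "t" (3): a world point X has camera coordinates R X + t; the wrist camera has in their place "T_tool_cam" (4x4, takes a point from camera to tool coordinates, whose origin is the TCP and whose axes are the flange's). Camera axes: x right, y down, z forward; pixel columns grow to the right and rows downward; lengths in m; the calibration is good to about 2 mm. A picture is of the moment at which its call begins: read the wrist's pose just before it. There is no depth.
- r.close_job(): hands the job in; it is judged then, once.
The state is a dict: "time_s": time; "joints": joint angles; "qd": joint speeds; "joint_torque": joint torques, N m; "tcp_pos": TCP position; "eef_rot": TCP orientation; "contact_force": force on the tool from outside, world axes, zero at the start; "moment": the same for the moment, N m; "gripper_width": finger opening in m; "gripper_force": force on a finger pad.
Only numpy, scipy, OpenCV 4.12 (cv2) and the standard library are available. Lean on these libraries where they do the work, as an engineer would, in place of code of your own. Each camera call takes 0.05 s, during which the arm holds its last target. There are 200 camera calls.

## Task

Stand the blue flat battery upright in the middle of the round black mat inside the clear safety screen and let go of it. Then push the screen's gate shut gently, without slamming it or pressing harder than it needs, until its sprung latch has ridden over the striker and snapped in, so that the gate stays shut by itself when you take your hand away. Leave the glass beaker, the tape roll and the multimeter where they are.

Things in the scene. Friction and masses are not known exactly. Their poses are not given: they have to be found in the camera images.
- battery: Blue flat battery with a yellow band, standing upright on the bench: a block 22 mm thick (its x), 62 mm wide (its y, from -25 to +37 mm) and 58 mm high, thin brass strips on top up to 62 mm. About 160 g. Origin at the underside, x in mid-thickness; the middle of the block lies 6 mm from it along +y. Grip it across the 22 mm, from above.
- screen: Clear safety screen fixed to the bench: open-topped box 160 mm deep (its x), 200 mm wide (its y), 98 mm high; walls at x = +78 and y = +96 and -98 mm, floor 6 mm thick. Its front, facing its -x, is closed by the gate. Origin at the centre of the underside. A black housing with a red-tipped spring pin stands on the floor at x -60 to -24, y -69 to -55 mm, 26 mm high.
- mat_centre (a point): Centre of the top of the round black rubber mat on the screen's floor (100 mm across, its top 8 mm above the bench). The battery is to stand here.
- gate_hinge (a point): Point on the gate's upright hinge axis, 70 mm above the bench, at the screen's front left corner (x -85, y +88 mm in the screen's frame). Axes as the gate's: -y runs from the hinge along the gate, -x points out of its outer face, z up.
- gate_push (a point): Centre of the face of the orange push plate (34 mm wide, 50 mm high) on the gate's outer face, 120 mm from the hinge, 70 mm above the bench; the gate's top edge is at 95 mm. Axes as the gate's: +x is the pushing direction (into the screen), -y runs along the gate away from the hinge. Push here, square to the gate, with closed fingertips reaching down in front of it.
- gate_latch (a point): Nose of the bevelled spring bolt on the gate's free edge, 177 mm from the hinge, 35 mm above the bench. As it shuts, the hand first meets a spring pin (1 to 2.5 N); then, over 15 mm of nose travel, the bolt rides up the upright striker pin, the push at the orange plate climbing to 4 to 9 N; the push drops as the nose passes, it snaps out behind the pin, and within 6 mm past the drop the gate meets a firm stop.
- gate (a joint): Opening angle of the clear gate (165 mm long, 8 mm thick), rad: 0 parallel to the screen's front, growing as the free end swings out. Stays where left above 0.25. The striker (pin and stop together) is set by hand in slots: the snap comes anywhere from 0.13 to -0.10. Below 0.22 keep the push under 12 N: 15 strains it. Unsnapped, the spring pin throws it open beyond 0.18; latched, it rests between -0.12 and 0.12.
- beaker: Small glass beaker, 53 mm across, 70 mm high, left of the screen. Origin at the centre of the underside. A bystander: leave it.
- tape: Roll of tan tape lying flat, 66 mm across, 19 mm high. Origin at the centre of the underside. A bystander: leave it.
- meter: Black multimeter, 148 x 98 x 51 mm, right of the screen. Origin at the centre of the underside. A bystander: leave it.
There are look-alikes about, which are no part of the job. What is meant by the battery is not green or turquoise, and is the larger of those in its own colour.

How it is judged:
By the outcome, as a careful person would: the job done as asked, in the order asked, and still so for the second after the job is handed in, with the robot touching nothing.
It also fails if it takes over 72 s, if anything falls off the work surface, if the arm or the gripper's body presses on something with over 40 N, if the wrist force passes 120 N, or if a joint passes its speed limit or range.

## Working session

There is one attempt and no reset: what is moved stays moved. The work goes in short steps, Python scripts to look and compute and a tool call to move; the robot and the scene stay as the last step left them, time stands still between calls to the robot, and variables do not carry over. Pictures are saved under pics/ and viewed, at most 10 in all, crops included, and the job is handed in when it is done.

Besides the shell and the picture viewer there is one more tool, called after "Emit:" by a JSON object that holds its "op" and its "data", one argument or row to a line. play_rows: Moves the arm, as the interface text tells. Shift numbers are shares of 0.15 m and turn numbers shares of 0.08 rad, none past 1 either way. Its arguments: {"type":"object","properties":{"rows":{"type":"array"},"squeeze":{"type":"number"}},"required":["rows"]}

```bash
mkdir -p pics; cat > h.py <<'E'
import numpy as np, cv2
from plant import r
from scipy.spatial.transform import Rotation as Ro
def cam(n):
    s=r.get_state(); c=r.capture(n); K=np.array([[c['fx'],0,c['cx']],[0,c['fy'],c['cy']],[0,0,1]])
    if 'R' in c: R=np.array(c['R']);t=np.array(c['t']).ravel()
    else:
        T=np.eye(4);T[:3,:3]=Ro.from_euler('xyz',s['eef_rot'],degrees=True).as_matrix();T[:3,3]=s['tcp_pos']
        W=np.linalg.inv(T@np.array(c['T_tool_cam']));R=W[:3,:3];t=W[:3,3]
    return dict(img=np.array(c['image']),K=K,R=R,t=t)
def ray(c,uv):
    d=c['R'].T@np.linalg.inv(c['K'])@np.array([uv[0],uv[1],1.]); return -c['R'].T@c['t'],d/np.linalg.norm(d)
def onz(c,uv,z):
    o,d=ray(c,uv); return o+d*(z-o[2])/d[2]
def tri(obs):
    A=np.zeros((3,3));b=np.zeros(3)
    for c,uv in obs:
        o,d=ray(c,uv);P=np.eye(3)-np.outer(d,d);A+=P;b+=P@o
    X=np.linalg.solve(A,b); return X,[np.linalg.norm((np.eye(3)-np.outer(ray(c,u)[1],ray(c,u)[1]))@(X-ray(c,u)[0])) for c,u in obs]
def proj(c,X):
    p=c['K']@(c['R']@np.array(X)+c['t']); return p[:2]/p[2]
def save(n,c):
    cv2.imwrite('pics/'+n+'.png',c['img']); np.savez(n+'.npz',**c)
def load(n): return dict(np.load(n+'.npz'))
E
python3 - <<'E'
from h import *
for n in('scene','top'):
    c=cam(n);save(n,c);print(n,ray(c,(280,210)))
print(r.get_state())
E
```

```text
scene (array([-0.4085029 ,  0.6129048 ,  1.39450418]), array([ 0.51656286, -0.39973033, -0.75721759]))
top (array([ 0.20261357, -0.05888244,  1.52231021]), array([ 0.21661004,  0.0086537 , -0.97621985]))
{'time_s': 0.1, 'joints': array([-5.67141814e+01,  2.05903946e+01,  6.39992212e-01, -1.73893454e-02,
       -7.01346206e+01, -1.65069979e+01]), 'qd': array([ 0.05333886, -0.05733588,  0.11412175,  0.14639568,  0.06002058,
        0.01191714]), 'joint_torque': array([-2.03228039e-03, -5.84163094e+01,  2.93750238e+01,  7.01557025e+00,
        1.01719241e-02, -5.94124822e-05]), 'tcp_pos': array([ 0.19469712, -0.64582512,  0.19519027]), 'eef_rot': array([ 1.79913836e+02, -8.48591687e-03, -1.63227094e+02]), 'contact_force': array([ 0.2960873 , -0.4285807 , -0.08069926]), 'moment': array([-0.01335977,  0.02417453, -0.01821999]), 'gripper_force': 0.0, 'gripper_width': 0.0876508307740384}
```

View pics/scene.png

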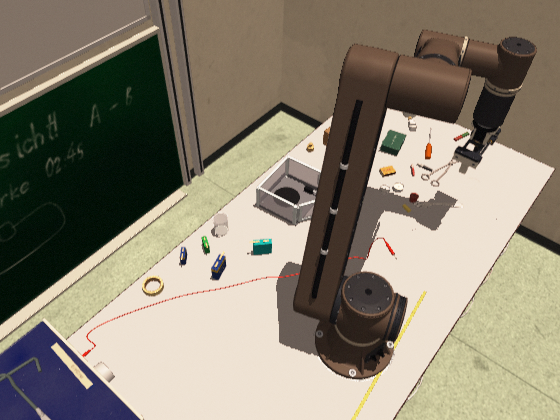

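View pics/top.png

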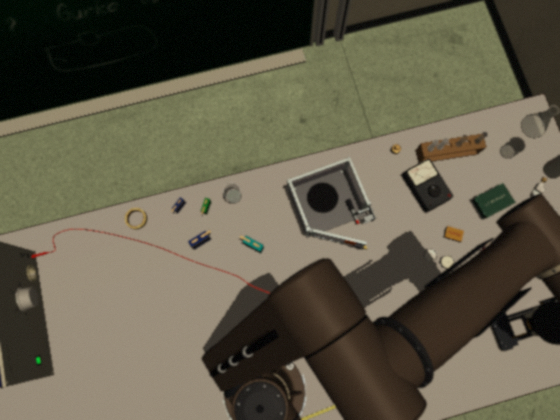

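The scene view shows the blue candidates at (219,265), larger, and (183,255), smaller. Green is at (205,243) and turquoise at (262,247). In the top view they are blue (200,240), small blue (178,205), green (205,206) and turquoise (251,243). I choose the larger blue, (200,240) in top. The screen is at about (330,205) in top, with its gate open from (308,233) to (365,245).

```bash
python3 - <<'E'
from h import *
s,t=load('scene'),load('top')
for n,c in(('scene',s),('top',t)):
    h=cv2.cvtColor(c['img'],cv2.COLOR_BGR2HSV)
    m=cv2.inRange(h,(105,90,20),(130,255,255))
    k,l,st,ce=cv2.connectedComponentsWithStats(m)
    for i in range(1,k):
        if st[i,4]>25: print(n,'blue',ce[i].round(1),st[i],onz(c,ce[i],.03).round(3))
    # black mat
    m=cv2.inRange(c['img'],(0,0,0),(32,32,32))
    k,l,st,ce=cv2.connectedComponentsWithStats(m)
    for i in range(1,k):
        if 250<st[i,4]<2500: print(n,'blk',ce[i].round(1),st[i],onz(c,ce[i],.008).round(4))
for nm,uv in dict(battery=(200,240),green=(205,206),turq=(251,243),beaker=(232,193),tape=(137,218),hinge=(308,233),gend=(365,245),cornL=(290,182),cornBR=(350,160),cornFR=(373,212)).items(): print(nm,onz(t,uv,.06).round(3))
a=cv2.resize(t['img'][140:270,160:400],None,fx=3.3,fy=3.3,interpolation=cv2.INTER_CUBIC)[:,:800]
b=cv2.resize(s['img'][150:285,170:330],None,fx=3,fy=3,interpolation=cv2.INTER_CUBIC)
b=b[:600-0]
print(a.shape,b.shape)
cv2.imwrite('pics/crop_top.png',a);cv2.imwrite('pics/crop_scene.png',b)
E
```

```text
scene blue [183.7 260.1] [181 253   6  11  27] [0.529 0.279 0.03 ]
scene blue [217.9 262.5] [212 255  13  15  64] [0.456 0.193 0.03 ]
scene blue [218.4 272. ] [212 262  14  17  73] [0.424 0.211 0.03 ]
scene blue [ 59.7 381.2] [   0  322  140   98 6247] [0.369 0.755 0.03 ]
scene blue [ 14.  404.1] [  0 378  41  42 997] [0.378 0.876 0.03 ]
scene blk [172.8  83. ] [159   0  31 181 268] [ 1.445  -0.1703  0.008 ]
scene blk [487.9 115.8] [ 457   87   58   65 1352] [ 0.4546 -1.1823  0.008 ]
scene blk [351.4 131.4] [342 100  21  64 423] [ 0.7172 -0.6222  0.008 ]
scene blk [261.  128.3] [203 103 119  64 728] [ 0.9499 -0.3216  0.008 ]
scene blk [538.8 238.4] [517 225  43  29 343] [-0.0873 -0.782   0.008 ]
top blue [198.7 240.4] [190 236  18  10  42] [0.44  0.202 0.03 ]
top blk [406.6  14.4] [345   0 134  33 790] [ 1.2258 -0.4815  0.008 ]
top blk [508.8  48.3] [485   0  47  97 846] [ 1.0967 -0.8203  0.008 ]
top blk [322.1 197.2] [308 184  30  28 652] [ 0.5793 -0.1782  0.008 ]
top blk [443.6 290.4] [ 373  197  163  190 2343] [ 0.2877 -0.5401  0.008 ]
top blk [532.3 317.3] [ 475  276   85   73 1996] [ 0.2073 -0.8001  0.008 ]
battery [0.436 0.193 0.06 ]
green [0.54  0.181 0.06 ]
turq [0.427 0.041 0.06 ]
beaker [0.581 0.1   0.06 ]
tape [0.504 0.384 0.06 ]
hinge [ 0.456 -0.13   0.06 ]
gend [ 0.419 -0.299  0.06 ]
cornL [ 0.615 -0.077  0.06 ]
cornBR [ 0.685 -0.263  0.06 ]
cornFR [ 0.52  -0.327  0.06 ]
(429, 792, 3) (405, 480, 3)
```

View pics/crop_top.png

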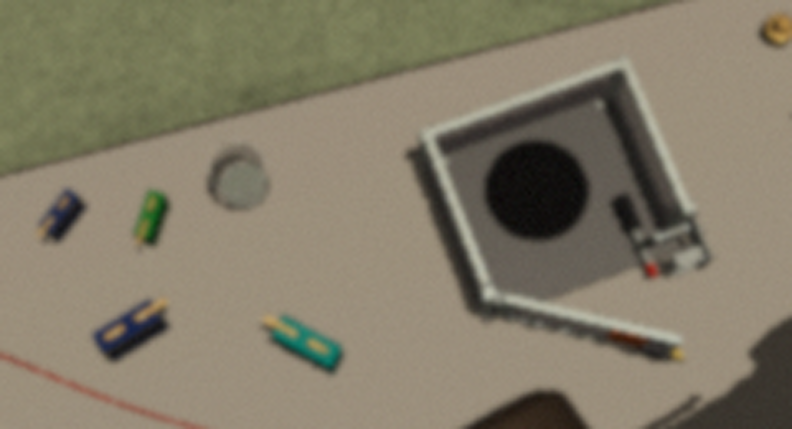

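The crop confirms the choice. The larger dark blue battery with its yellow band is at crop (132,328), clearly larger than the one at (62,215); the green (152,217) and turquoise (303,343) ones are ruled out. The mat is at (537,190) and the gate runs from hinge (490,293) to free end (680,352).

```bash
python3 - <<'E'
from h import *
t=load('top')
f=lambda x,y:(160+x/3.3,140+y/3.3)
a,b=onz(t,f(102,345),.058),onz(t,f(163,312),.058)
print(a,b,np.degrees(np.arctan2(*(b-a)[1::-1])), (a+b)/2)
c=r.capture('wrist');print(np.array(c['T_tool_cam']).round(3),c['fx'])
print(r.get_state()['eef_rot'],r.get_state()['joints'][5])
E
```

```text
[0.42305589 0.21945912 0.058     ] [0.45302471 0.16536675 0.058     ] -61.01220680662165 [0.4380403  0.19241294 0.058     ]
[[ 0.001 -0.959 -0.284  0.078]
 [ 1.     0.001 -0.    -0.   ]
 [ 0.001 -0.284  0.959 -0.188]
 [ 0.     0.     0.     1.   ]] 304.79123484788903
[ 1.79928938e+02 -6.03994470e-03 -1.63229375e+02] -16.50725943937763
```

```bash
cat >> h.py <<'E'
def plan(wps,step=.058):
    """wps: [(x,y,z,yaw)]; prints rows [slide],rz rounded, carrying the rounding along"""
    s=r.get_state();p=np.array(s['tcp_pos']);yaw=s['eef_rot'][2]
    for w in wps:
        dy=(w[3]-yaw+180)%360-180
        n=max(1,int(np.ceil(max(np.linalg.norm(w[:3]-p)/step,np.radians(abs(dy))/.08-.02))))
        for k in range(n):
            d=(np.array(w[:3])-p)/(n-k); y=np.radians(yaw)
            X=np.array([np.cos(y),np.sin(y),0]);Y=np.array([np.sin(y),-np.cos(y),0])
            sl=np.round([d@X/.15,d@Y/.15,-d[2]/.15],3); rz=np.clip(np.round(-np.radians((w[3]-yaw+180)%360-180)/(n-k)/.08,2),-1,1)
            p=p+.15*(sl[0]*X+sl[1]*Y)+[0,0,-.15*sl[2]]; yaw-=np.degrees(rz*.08)
            print(sl.tolist(),rz)
        print('->',p.round(4),round(yaw,2))
E
python3 - <<'E'
from h import *
plan([(.45,-.4,.2,-128),(.52,-.05,.21,-96),(.40,.255,.2,-61)])
E
```

```text
[-0.263, 0.135, -0.004] -0.96
[-0.272, 0.114, -0.004] -0.96
[-0.28, 0.093, -0.004] -0.96
[-0.287, 0.071, -0.004] -0.96
[-0.291, 0.049, -0.004] -0.96
[-0.294, 0.027, -0.004] -0.96
[-0.296, 0.004, -0.003] -0.96
[-0.295, -0.019, -0.004] -0.97
-> [ 0.45 -0.4   0.2 ] -127.98
[-0.304, 0.153, -0.01] -1.0
[-0.315, 0.128, -0.009] -1.0
[-0.324, 0.102, -0.01] -1.0
[-0.331, 0.076, -0.009] -0.99
[-0.336, 0.049, -0.01] -1.0
[-0.339, 0.023, -0.009] -0.99
[-0.34, -0.005, -0.01] -1.0
-> [ 0.52   -0.05    0.2101] -95.99
[-0.242, 0.126, 0.008] -0.95
[-0.251, 0.107, 0.008] -0.95
[-0.259, 0.088, 0.009] -0.96
[-0.265, 0.068, 0.008] -0.95
[-0.269, 0.047, 0.009] -0.96
[-0.272, 0.027, 0.008] -0.95
[-0.273, 0.006, 0.009] -0.96
[-0.273, -0.015, 0.008] -0.95
-> [0.3999 0.255  0.2   ] -61.01
```

Emit:
{"op": "play_rows", "data": {
  "rows": [
    {"slide": [-0.263,0.135,0],"delta_rot": [0,0,-0.96],"fingers": 1},
    {"slide": [-0.272,0.114,0],"delta_rot": [0,0,-0.96],"fingers": 1},
    {"slide": [-0.28,0.093,0],"delta_rot": [0,0,-0.96],"fingers": 1},
    {"slide": [-0.287,0.071,0],"delta_rot": [0,0,-0.96],"fingers": 1},
    {"slide": [-0.291,0.049,0],"delta_rot": [0,0,-0.96],"fingers": 1},
    {"slide": [-0.294,0.027,0],"delta_rot": [0,0,-0.96],"fingers": 1},
    {"slide": [-0.296,0.004,0],"delta_rot": [0,0,-0.96],"fingers": 1},
    {"slide": [-0.295,-0.019,0],"delta_rot": [0,0,-0.96],"fingers": 1}
  ]
}}

```text
time_s: 1.15
tcp_pos: [0.4509, -0.399, 0.1959]
eef_rot: [180.0, 0.0, -127.9]
contact_force: [0.3, -0.3, -0.2]
gripper_width: 0.0882
gripper_force: 0.0
```

Emit:
{"op": "play_rows", "data": {
  "rows": [
    {"slide": [-0.304,0.153,0],"delta_rot": [0,0,-1],"fingers": 1},
    {"slide": [-0.315,0.128,0],"delta_rot": [0,0,-1],"fingers": 1},
    {"slide": [-0.324,0.102,0],"delta_rot": [0,0,-1],"fingers": 1},
    {"slide": [-0.331,0.076,0],"delta_rot": [0,0,-1],"fingers": 1},
    {"slide": [-0.336,0.049,0],"delta_rot": [0,0,-1],"fingers": 1},
    {"slide": [-0.339,0.023,0],"delta_rot": [0,0,-1],"fingers": 1},
    {"slide": [-0.34,-0.005,0],"delta_rot": [0,0,-1],"fingers": 1}
  ]
}}

```text
time_s: 2.02
tcp_pos: [0.5201, -0.0487, 0.1961]
eef_rot: [-180.0, 0.0, -95.8]
contact_force: [0.9, -0.0, 0.4]
gripper_width: 0.0876
gripper_force: 0.0
```

Emit:
{"op": "play_rows", "data": {
  "rows": [
    {"slide": [-0.242,0.126,0],"delta_rot": [0,0,-0.95],"fingers": 1},
    {"slide": [-0.251,0.107,0],"delta_rot": [0,0,-0.95],"fingers": 1},
    {"slide": [-0.259,0.088,0],"delta_rot": [0,0,-0.95],"fingers": 1},
    {"slide": [-0.265,0.068,0],"delta_rot": [0,0,-0.95],"fingers": 1},
    {"slide": [-0.269,0.047,0],"delta_rot": [0,0,-0.95],"fingers": 1},
    {"slide": [-0.272,0.027,0],"delta_rot": [0,0,-0.95],"fingers": 1},
    {"slide": [-0.273,0.006,0],"delta_rot": [0,0,-0.95],"fingers": 1},
    {"slide": [-0.273,-0.015,0],"delta_rot": [0,0,-0.95],"fingers": 1}
  ]
}}

```text
time_s: 3.02
tcp_pos: [0.3993, 0.2558, 0.1961]
eef_rot: [-180.0, 0.0, -60.9]
contact_force: [0.4, -0.2, 0.6]
gripper_width: 0.0872
gripper_force: 0.0
```

Emit:
{"op": "play_rows", "data": {
  "rows": [
    {"slide": [0,0,0],"delta_rot": [0,0,0],"fingers": 1},
    {"slide": [0,0,0],"delta_rot": [0,0,0],"fingers": 1}
  ]
}}

```text
time_s: 3.28
tcp_pos: [0.3999, 0.2545, 0.1959]
eef_rot: [180.0, -0.0, -61.1]
contact_force: [-0.2, -0.1, -0.1]
gripper_width: 0.0874
gripper_force: 0.0
```

```bash
python3 - <<'E'
from h import *
c=cam('wrist');save('w1',c)
t=cam('top');save('top2',t);s=cam('scene');save('scene2',s)
print(proj(c,(.438,.193,.058)))
E
```

```text
[267.88969873 129.35624706]
```

View pics/w1.png

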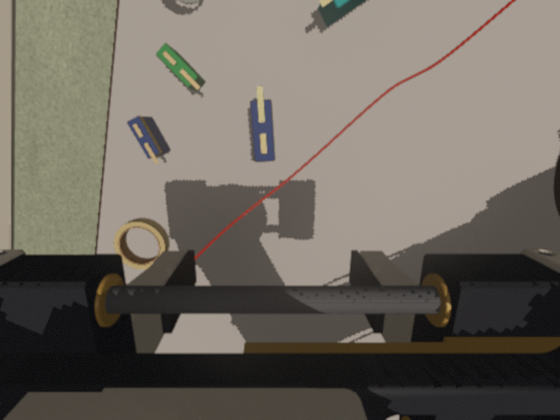

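The wrist view shows the large blue battery at (262,130) with brass strips at (263,143) and (261,105). The green one is at (182,68), the small blue one at (147,138) and the tape at (140,243).

```bash
cat > batt.py <<'E'
from h import *
def batt(c,box):
    x0,y0,x1,y1=box
    h=cv2.cvtColor(c['img'],cv2.COLOR_BGR2HSV)[y0:y1,x0:x1]
    m=cv2.inRange(h,(108,90,15),(130,255,255)); y=cv2.inRange(h,(15,60,110),(35,255,255))
    m2=cv2.morphologyEx(m|y,cv2.MORPH_CLOSE,np.ones((5,5)))
    out={}
    cs=max(cv2.findContours(m,cv2.RETR_EXTERNAL,cv2.CHAIN_APPROX_NONE)[0],key=cv2.contourArea)
    out['rect']=cv2.boxPoints(cv2.minAreaRect(cs))+[x0,y0]
    k,l,st,ce=cv2.connectedComponentsWithStats(y)
    out['strips']=[(ce[i]+[x0,y0],st[i]) for i in range(1,k) if st[i,4]>12]
    return out
E
python3 - <<'E'
from batt import *
c=load('w1');o=batt(c,(235,75,290,175))
q=np.array([onz(c,p,.058) for p in o['rect']]);print(o['rect'].round(1));print(q.round(4),q.mean(0))
e=[q[1]-q[0],q[2]-q[1]]; e=max(e,key=np.linalg.norm);print('long',np.degrees(np.arctan2(e[1],e[0]))%180,np.linalg.norm(q[1]-q[0]),np.linalg.norm(q[2]-q[1]))
for p,s in o['strips']:print(p,s,onz(c,p,.06))
t=load('top2');s=load('scene2')
ho=batt(t,(180,222,220,258));print('top',ho['rect'].mean(0),[p for p,_ in ho['strips']], [onz(t,p,.06) for p,_ in ho['strips']])
plan([(.40,.255,.196,-61),(.415,.225,.16,-61)])
E
```

```text
[[260.  159. ]
 [268.8 144.7]
 [276.6 149.5]
 [267.8 163.8]]
[[0.4308 0.2235 0.058 ]
 [0.4297 0.206  0.058 ]
 [0.4202 0.2064 0.058 ]
 [0.4211 0.224  0.058 ]] [0.4254643  0.21498261 0.058     ]
long 86.60064951823959 0.017543547360417796 0.009549674362411165
[260.08290155 103.29015544] [ 22  11   7  36 193] [0.4568977  0.17471673 0.06      ]
[262.93859649 143.3245614 ] [ 25  59   7  20 114] [0.43578092 0.20768185 0.06      ]
top [197.80769157 239.46154046] [array([206.64102564, 232.41025641])] [array([0.45918023, 0.173477  , 0.06      ])]
[-0.007, -0.002, 0.0] -0.04
-> [0.4   0.255 0.196] -60.99
[0.223, 0.01, 0.24] 0.0
-> [0.415 0.225 0.16 ] -60.99
```

Emit:
{"op": "play_rows", "data": {
  "rows": [
    {"slide": [0.11,0,0.12],"delta_rot": [0,0,0],"fingers": 1},
    {"slide": [0.11,0,0.12],"delta_rot": [0,0,0],"fingers": 1},
    {"slide": [0,0,0],"delta_rot": [0,0,0],"fingers": 1},
    {"slide": [0,0,0],"delta_rot": [0,0,0],"fingers": 1}
  ]
}}

```text
time_s: 3.92
tcp_pos: [0.4165, 0.2258, 0.1607]
eef_rot: [-180.0, 0.0, -61.2]
contact_force: [0.0, 0.1, 0.8]
gripper_width: 0.0874
gripper_force: 0.0
```

```bash
cat > batt.py <<'E'
from h import *
def batt(c,box):
    x0,y0,x1,y1=box
    im=c['img'][y0:y1,x0:x1].astype(int);B,G,R=im[...,0],im[...,1],im[...,2]
    blue=((B-R>12)&(B-G>8)).astype(np.uint8); yel=((R-B>40)&(G-B>30)&(abs(R-G)<60)).astype(np.uint8)
    m=cv2.morphologyEx(blue,cv2.MORPH_CLOSE,np.ones((9,9)))
    ct=max(cv2.findContours(m,cv2.RETR_EXTERNAL,cv2.CHAIN_APPROX_NONE)[0],key=cv2.contourArea)
    k,l,st,ce=cv2.connectedComponentsWithStats(yel)
    return cv2.boxPoints(cv2.minAreaRect(ct))+[x0,y0],[(ce[i]+[x0,y0],st[i,4]) for i in range(1,k) if st[i,4]>60]
E
python3 - <<'E'
from batt import *
c2=cam('wrist');save('w2',c2);c1=load('w1')
u,v=proj(c2,(.437,.195,.058)).astype(int);print(u,v)
B1=batt(c1,(235,75,290,175));B2=batt(c2,(u-45,max(0,v-80),u+45,v+75))
for c,(q,s) in((c1,B1),(c2,B2)):
    X=np.array([onz(c,p,.058) for p in q]);print(q.round(0).tolist());print(X[:,:2].round(4).tolist(),X.mean(0).round(4))
    for i in(0,1):
        e=X[i+1]-X[i];print(np.degrees(np.arctan2(e[1],e[0]))%180,np.linalg.norm(e))
    print(s)
for a in B1[1]:
    for b in B2[1]: print(a[0].round(),b[0].round(),tri([(c1,a[0]),(c2,b[0])]))
E
```

```text
268 168
[[250.0, 101.0], [270.0, 100.0], [274.0, 160.0], [254.0, 161.0]]
[[0.4668, 0.1775], [0.4497, 0.1667], [0.4175, 0.2171], [0.4354, 0.2285]] [0.4423 0.1974 0.058 ]
32.31653043934273 0.02017886810665568
122.65910312418791 0.05982077982948534
[(array([260.15263158, 103.18947368]), np.int32(190)), (array([263.05050505, 143.01010101]), np.int32(99))]
[[249.0, 136.0], [271.0, 134.0], [276.0, 196.0], [254.0, 197.0]]
[[0.4671, 0.1776], [0.4501, 0.1663], [0.4179, 0.2145], [0.4359, 0.2265]] [0.4427 0.1962 0.058 ]
33.4915192684617 0.02035503380098361
123.72156693933876 0.057950952221242316
[(array([259.97379913, 139.00436681]), np.int32(229)), (array([263.07964602, 180.56637168]), np.int32(113))]
[260. 103.] [260. 139.] (array([0.45684246, 0.17460173, 0.06032017]), [np.float64(2.151712353057534e-05), np.float64(2.1517123530602757e-05)])
[260. 103.] [263. 181.] (array([0.44615264, 0.18022964, 0.2204455 ]), [np.float64(0.0008273117841480498), np.float64(0.0008273117841479308)])
[263. 143.] [260. 139.] (array([0.4365964 , 0.07926552, 1.90140179]), [np.float64(0.012072553461610342), np.float64(0.012072553461610375)])
[263. 143.] [263. 181.] (array([0.4358487 , 0.20744599, 0.05860149]), [np.float64(2.4125947740035075e-05), np.float64(2.4125947740013378e-05)])
```

View pics/w2.png

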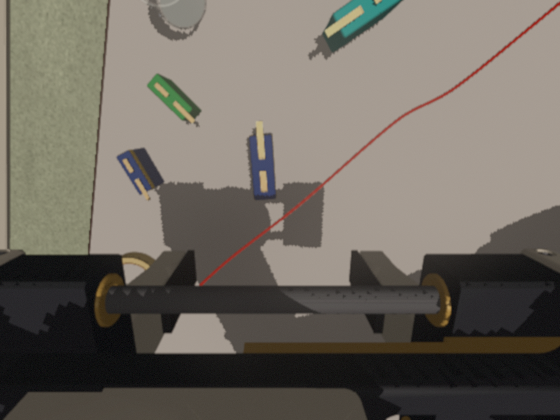

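The second wrist view shows the battery at (262,165), with strips at (260,139) and (263,181). They triangulate to about 60 mm high, as described.

```bash
python3 - <<'E'
from h import *
plan([(.4425,.1965,.11,-56.8),(.4425,.1965,.031,-56.8)],.04)
E
```

```text
[0.128, -0.028, 0.17] -0.47
[0.129, -0.023, 0.169] -0.47
-> [0.4424 0.1965 0.11  ] -56.82
[0.0, -0.0, 0.263] -0.0
[0.0, -0.0, 0.264] -0.0
-> [0.4424 0.1965 0.031 ] -56.82
```

Emit:
{"op": "play_rows", "data": {
  "rows": [
    {"slide": [0.128,-0.028,0.17],"delta_rot": [0,0,-0.47],"fingers": 1},
    {"slide": [0.129,-0.023,0.17],"delta_rot": [0,0,-0.47],"fingers": 1},
    {"slide": [0,0,0],"delta_rot": [0,0,0],"fingers": 0.2},
    {"slide": [0,0,0.18],"delta_rot": [0,0,0],"fingers": 0.2},
    {"slide": [0,0,0.18],"delta_rot": [0,0,0],"fingers": 0.2},
    {"slide": [0,0,0.167],"delta_rot": [0,0,0],"fingers": 0.2},
    {"slide": [0,0,0],"delta_rot": [0,0,0],"fingers": 0.2}
  ]
}}

```text
time_s: 4.85
tcp_pos: [0.4414, 0.1965, 0.0299]
eef_rot: [179.9, -0.0, -56.8]
contact_force: [0.3, 0.5, 0.6]
gripper_width: 0.0534
gripper_force: 0.0
```

Emit:
{"op": "play_rows", "data": {
  "rows": [
    {"slide": [0,0,0],"delta_rot": [0,0,0],"fingers": -1},
    {"slide": [0,0,0],"delta_rot": [0,0,0],"fingers": -1},
    {"slide": [0,0,0],"delta_rot": [0,0,0],"fingers": -1},
    {"slide": [0,0,0],"delta_rot": [0,0,0],"fingers": -1},
    {"slide": [0,0,0],"delta_rot": [0,0,0],"fingers": -1},
    {"slide": [0,0,0],"delta_rot": [0,0,0],"fingers": -1}
  ],
  "squeeze": 20
}}

```text
time_s: 5.6
tcp_pos: [0.442, 0.1962, 0.03]
eef_rot: [180.0, -0.0, -56.8]
contact_force: [-0.6, 0.3, 1.0]
gripper_width: 0.0016
gripper_force: 0.0
```

The fingers shut fully, so the grasp missed. I'll look again.

```bash
python3 - <<'E'
from h import *
for n,k in(('wrist','w3'),('scene','s3'),('top','t3')): save(k,cam(n))
w=load('w3')['img'];s=load('s3')['img'][190:300,140:300];t=load('t3')['img'][170:280,150:310]
s=cv2.resize(s,(400,275),interpolation=cv2.INTER_CUBIC);t=cv2.resize(t,(400,275),interpolation=cv2.INTER_CUBIC)
w=cv2.resize(w,(400,300));
cv2.imwrite('pics/mix3.png',np.vstack([np.hstack([s,t]),np.hstack([w,w*0])]))
E
```

```text
(no output)
```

View pics/mix3.png

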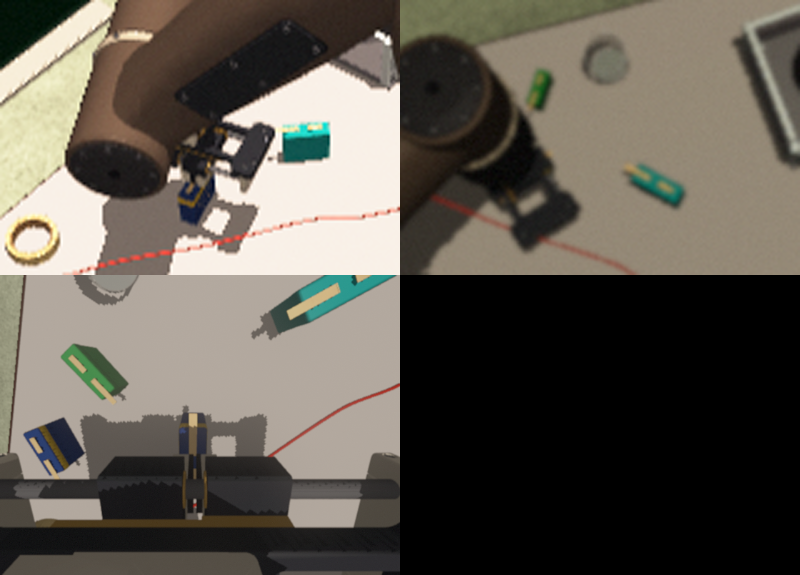

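The mix shows the fingers shut right behind the battery. In the wrist quarter its near end is at (193,435), or full-frame (270,224), and it is still standing. I'll measure where it is relative to the fingers.

```bash
python3 - <<'E'
from batt import *
c=load('w3');s=r.get_state();print(s['tcp_pos'],s['gripper_width'])
p=np.array(s['tcp_pos']);print('tip',proj(c,p),'grasp',proj(c,p+[0,0,.019]))
y=np.radians(-56.8);X=np.array([np.cos(y),np.sin(y),0])
im=c['img'].astype(int);m=((im[...,0]-im[...,2]>12)&(im[...,0]-im[...,1]>8)).astype(np.uint8)
k,l,st,ce=cv2.connectedComponentsWithStats(m)
for i in range(1,k):
    if st[i,4]>60:print('blue',st[i],ce[i].round())
ye=((im[...,2]-im[...,0]>40)&(im[...,1]-im[...,0]>25)).astype(np.uint8)
k,l,st,ce=cv2.connectedComponentsWithStats(ye[:340])
for i in range(1,k):
    if st[i,4]>30 and 200<ce[i][0]<340:print('yel',st[i],ce[i].round(), onz(c,ce[i],.06).round(4))
for a in(0,.01,.02,.03,.04,.05,.06): print(a,proj(c,np.array([*(p+a*X)[:2],.058])).round(), proj(c,np.array([*(p+a*X)[:2],0])).round())
sc=load('s3');B=batt(sc,(205,250,235,285));print(B[0].tolist(),load('scene2')['img'].shape,batt(load('scene2'),(205,250,235,285))[0].tolist())
E
```

```text
[0.44190881 0.1961649  0.02994273] 0.0003281870677878754
tip [271.13240284 245.44547083] grasp [271.03802107 257.404818  ]
blue [  64  201   53   65 1578] [ 91. 231.]
blue [  33  215   56   66 1133] [ 61. 245.]
blue [251 214  12  36 363] [257. 232.]
blue [276 225  12  25 215] [282. 239.]
yel [251 193  38  22 325] [269. 205.] [0.4622 0.1668 0.06  ]
yel [256 276   4  50 136] [257. 302.] [0.4357 0.2204 0.06  ]
yel [285 278   5  48 142] [287. 303.] [0.4205 0.211  0.06  ]
yel [284 338  21   2  39] [294. 339.] [0.403  0.2296 0.06  ]
yel [306 338  50   2  89] [330. 339.] [0.3845 0.2175 0.06  ]
0 [271. 264.] [271. 230.]
0.01 [271. 248.] [271. 218.]
0.02 [271. 231.] [271. 205.]
0.03 [271. 214.] [271. 192.]
0.04 [271. 196.] [271. 178.]
0.05 [271. 178.] [271. 164.]
0.06 [271. 159.] [271. 150.]
[[207.42452907562256, 274.23584747314453], [217.61320877075195, 255.89622592926025], [227.71697998046875, 261.5094337463379], [217.52830123901367, 279.8490562438965]] (420, 560, 3) [[207.56603908538818, 273.9811305999756], [219.07547187805176, 253.264151096344], [229.0943374633789, 258.83018684387207], [217.58490562438965, 279.5471668243408]]
```

```bash
python3 - <<'E'
from h import *
w=load('w3')['img'][180:340,190:350];s=load('s3')['img'][230:290,195:255]
cv2.imwrite('pics/z3.png',np.hstack([cv2.resize(w,(400,400),interpolation=cv2.INTER_CUBIC),cv2.resize(s,(400,400),interpolation=cv2.INTER_CUBIC)]))
E
```

```text
(no output)
```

View pics/z3.png

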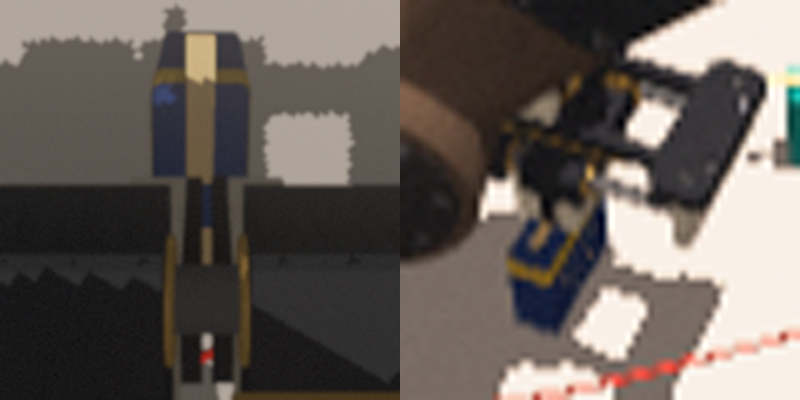

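Left half of the crop: the shut fingers are at (207,220), above the battery's top face, which is at rows 80–175. In w1 the open fingertips show 157 px apart for 88 mm, which puts them about 0.17 m from the camera. So the real tips lie about 30 mm behind the reported TCP, and I was 30 mm too high. I'll back up a little, open, and go down in steps watching the force.

Emit:
{"op": "play_rows", "data": {
  "rows": [
    {"slide": [0,0,-0.06],"delta_rot": [0,0,0],"fingers": -1},
    {"slide": [0,0,0],"delta_rot": [0,0,0],"fingers": 0.2},
    {"slide": [0,0,0],"delta_rot": [0,0,0],"fingers": 0.2},
    {"slide": [0,0,0],"delta_rot": [0,0,0],"fingers": 0.2},
    {"slide": [0,0,0],"delta_rot": [0,0,0],"fingers": 0.2},
    {"slide": [0,0,0.08],"delta_rot": [0,0,0],"fingers": 0.2},
    {"slide": [0,0,0.08],"delta_rot": [0,0,0],"fingers": 0.2},
    {"slide": [0,0,0],"delta_rot": [0,0,0],"fingers": 0.2}
  ]
}}

```text
time_s: 6.75
tcp_pos: [0.4411, 0.1953, 0.0135]
eef_rot: [179.8, -0.0, -56.8]
contact_force: [-0.3, 0.8, -0.1]
gripper_width: 0.0521
gripper_force: 0.0
```

Emit:
{"op": "play_rows", "data": {
  "rows": [
    {"slide": [0,0,0.05],"delta_rot": [0,0,0],"fingers": 0.2},
    {"slide": [0,0,0],"delta_rot": [0,0,0],"fingers": -1},
    {"slide": [0,0,0],"delta_rot": [0,0,0],"fingers": -1},
    {"slide": [0,0,0],"delta_rot": [0,0,0],"fingers": -1},
    {"slide": [0,0,0],"delta_rot": [0,0,0],"fingers": -1},
    {"slide": [0,0,0],"delta_rot": [0,0,0],"fingers": -1}
  ],
  "squeeze": 20
}}

```text
time_s: 7.5
tcp_pos: [0.4422, 0.1964, 0.0077]
eef_rot: [-180.0, 0.0, -56.8]
contact_force: [0.3, 0.5, 1.5]
gripper_width: 0.0222
gripper_force: 19.9
```

Gripped: 22.2 mm wide with 20 N. Next I lift and carry it towards the screen, stopping short to view the mat.

```bash
python3 - <<'E'
from h import *
plan([(.4422,.1964,.17,-56.8),(.535,-.04,.17,-72)],.05)
E
```

```text
[0.0, -0.0, -0.27] 0.0
[0.0, -0.0, -0.271] 0.0
[0.0, -0.0, -0.27] 0.0
[0.0, -0.0, -0.271] 0.0
-> [0.4422 0.1964 0.17  ] -56.78
[0.276, 0.058, 0.0] 0.55
[0.279, 0.045, 0.0] 0.55
[0.28, 0.033, 0.0] 0.55
[0.281, 0.021, 0.0] 0.56
[0.282, 0.008, 0.0] 0.55
[0.283, -0.004, 0.0] 0.56
-> [ 0.535 -0.04   0.17 ] -72.0
```

Emit:
{"op": "play_rows", "data": {
  "rows": [
    {"slide": [0,0,-0.1],"delta_rot": [0,0,0],"fingers": -1},
    {"slide": [0,0,-0.25],"delta_rot": [0,0,0],"fingers": -1},
    {"slide": [0,0,-0.25],"delta_rot": [0,0,0],"fingers": -1},
    {"slide": [0,0,-0.25],"delta_rot": [0,0,0],"fingers": -1},
    {"slide": [0,0,-0.23],"delta_rot": [0,0,0],"fingers": -1}
  ],
  "squeeze": 30
}}

```text
time_s: 8.12
tcp_pos: [0.4415, 0.1959, 0.1706]
eef_rot: [180.0, 0.0, -56.8]
contact_force: [0.5, 0.1, -2.9]
gripper_width: 0.0216
gripper_force: 29.9
```

Emit:
{"op": "play_rows", "data": {
  "rows": [
    {"slide": [0.276,0.058,0],"delta_rot": [0,0,0.55],"fingers": -1},
    {"slide": [0.279,0.045,0],"delta_rot": [0,0,0.55],"fingers": -1},
    {"slide": [0.28,0.033,0],"delta_rot": [0,0,0.55],"fingers": -1},
    {"slide": [0.281,0.021,0],"delta_rot": [0,0,0.56],"fingers": -1},
    {"slide": [0.282,0.008,0],"delta_rot": [0,0,0.55],"fingers": -1},
    {"slide": [0.283,-0.004,0],"delta_rot": [0,0,0.56],"fingers": -1},
    {"slide": [0,0,0],"delta_rot": [0,0,0],"fingers": -1},
    {"slide": [0,0,0],"delta_rot": [0,0,0],"fingers": -1}
  ]
}}

```text
time_s: 9.12
tcp_pos: [0.5341, -0.0404, 0.169]
eef_rot: [179.9, 0.0, -72.1]
contact_force: [0.2, -0.1, -2.6]
gripper_width: 0.022
gripper_force: 29.9
```

```bash
python3 - <<'E'
from h import *
c=cam('wrist');save('m1',c);t=cam('top');save('t4',t)
print(r.get_state()['tcp_pos'],proj(c,(.579,-.178,.008)))
m=cv2.inRange(c['img'],(0,0,0),(45,45,45));k,l,st,ce=cv2.connectedComponentsWithStats(m)
for i in range(1,k):
    if st[i,4]>800:print(st[i],ce[i].round(1),onz(c,ce[i],.008).round(4))
E
```

```text
[ 0.53430249 -0.03964322  0.16937124] [271.13596018  56.40867458]
[   0  112   30  155 1896] [  8.7 202.4] [0.8255 0.0657 0.008 ]
[    0   255   560   165 27930] [247.6 353.6] [0.4956 0.1852 0.008 ]
```

View pics/m1.png

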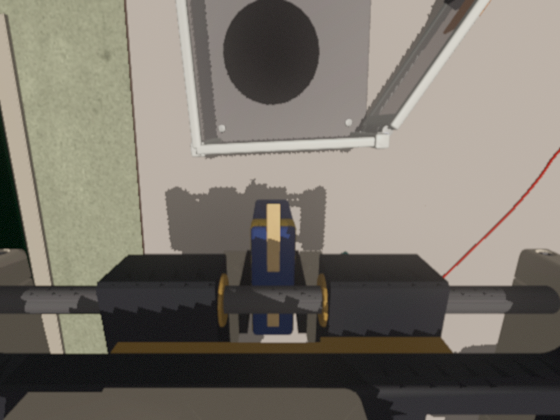

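The picture shows the battery held upright at (272,265), the mat at (271,52), and the screen's +y wall along row 145, from (195,150) to the hinge corner at (382,140). The gate goes off to the upper right, with orange at (460,20).

Emit:
{"op": "play_rows", "data": {
  "rows": [
    {"slide": [0.2,0,0],"delta_rot": [0,0,0],"fingers": -1},
    {"slide": [0.13,0,0],"delta_rot": [0,0,0],"fingers": -1},
    {"slide": [0,0,0],"delta_rot": [0,0,0],"fingers": -1},
    {"slide": [0,0,0],"delta_rot": [0,0,0],"fingers": -1}
  ]
}}

```text
time_s: 9.72
tcp_pos: [0.5498, -0.087, 0.1694]
eef_rot: [180.0, 0.0, -72.0]
contact_force: [0.4, 0.4, -2.2]
gripper_width: 0.0221
gripper_force: 29.9
```

```bash
cat > mat.py <<'E'
from h import *
def mat(c,X=(.579,-.178,.008)):
    u,v=proj(c,X).astype(int); g=cv2.cvtColor(c['img'],cv2.COLOR_BGR2GRAY)
    for th in (45,55,65):
        l=cv2.connectedComponents((g<th).astype(np.uint8))[1]; m=(l==l[max(v,0),u]).astype(np.uint8)
        if g[v,u]>=th or m.sum()>12000: continue
        e=cv2.fitEllipse(max(cv2.findContours(m,0,cv2.CHAIN_APPROX_NONE)[0],key=cv2.contourArea)); print(th,m.sum(),e); out=e[0]
    return out
E
python3 - <<'E'
from mat import *
c1=load('m1');c2=cam('wrist');save('m2',c2);t=load('top')
e1=mat(c1);e2=mat(c2);et=(322.1,197.2)
for c,e in((c1,e1),(c2,e2),(t,et)):print(onz(c,e,.008))
print(tri([(c1,e1),(c2,e2)]),tri([(c1,e1),(c2,e2),(t,et)]))
# orange
for n,c in(('m1',c1),('m2',c2),('top',t)):
    h=cv2.cvtColor(c['img'],cv2.COLOR_BGR2HSV);m=cv2.inRange(h,(3,110,40),(16,255,255));m[240:]=0 if n!='top' else m[240:]
    k,l,st,ce=cv2.connectedComponentsWithStats(m)
    for i in range(1,k):
        if st[i,4]>12:print(n,st[i],ce[i].round(1),onz(c,ce[i],.07).round(3))
print(r.get_state()['tcp_pos'])
E
```

```text
45 545 ((273.7860107421875, 45.58038330078125), (26.343761444091797, 37.19404983520508), 175.88633728027344)
55 6817 ((272.4030456542969, 47.67009353637695), (88.71314239501953, 97.90506744384766), 160.4358673095703)
65 7756 ((270.79339599609375, 50.875728607177734), (93.52178955078125, 103.66165161132812), 179.3577880859375)
55 2229 ((275.3771057128906, 101.11822509765625), (48.5793342590332, 65.31905364990234), 1.7503187656402588)
65 6667 ((271.5827331542969, 101.70272064208984), (88.30192565917969, 94.33080291748047), 179.1479034423828)
[ 0.58092219 -0.18279397  0.008     ]
[ 0.58085236 -0.18284821  0.008     ]
[ 0.57946768 -0.1780846   0.008     ]
(array([ 0.58089654, -0.18284812,  0.00779221]), [np.float64(4.172604623421416e-05), np.float64(4.1726046234346375e-05)]) (array([ 0.58050902, -0.18129641,  0.00740936]), [np.float64(0.0016411211881754214), np.float64(0.0016251127525338921), np.float64(0.003257416177519244)])
m1 [547 149  13  16  37] [553.5 156.5] [ 0.299 -0.168  0.07 ]
m1 [528 166  21  24  67] [538.5 177.4] [ 0.302 -0.146  0.07 ]
m1 [481 191  49  49 134] [504.8 215.8] 
[... 377 characters left out ...]
 [ 0.489 -0.276  0.07 ]
top [448 230  13   7  49] [454.4 233. ] [ 0.453 -0.565  0.07 ]
top [344 241  12   4  30] [349.3 242.4] [ 0.426 -0.251  0.07 ]
top [ 30 252  19   7  60] [ 37.8 254.4] [0.394 0.665 0.07 ]
top [ 274  261   90   91 2811] [317.6 305.3] [ 0.244 -0.154  0.07 ]
top [247 282  24  13  81] [258.7 288.4] [0.292 0.016 0.07 ]
top [ 348  321   76   99 3019] [391.5 367.8] [ 0.071 -0.358  0.07 ]
top [ 313  344   70   76 1460] [345.7 384.5] [ 0.027 -0.228  0.07 ]
top [287 373   7  10  13] [289.8 378. ] [ 0.045 -0.073  0.07 ]
top [291 395   4  10  15] [292.4 399.1] [-0.011 -0.08   0.07 ]
top [286 410   7  10  32] [289.2 415.5] [-0.053 -0.071  0.07 ]
[ 0.54980821 -0.08689189  0.16949575]
```

View pics/m2.png

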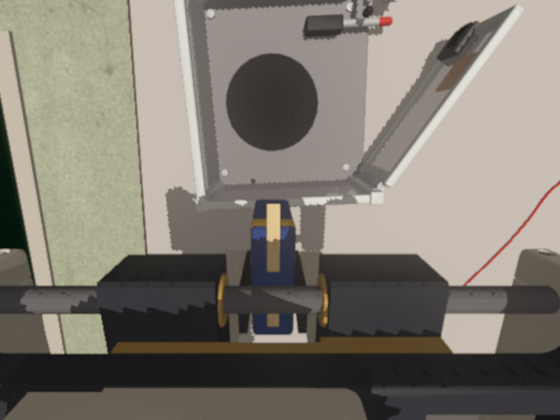

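m2 shows the mat at (272,102) and the pin housing with its red tip at (325,25)–(385,20). The hinge corner is at (382,190) and the gate's top edge runs from there to (517,12), with the orange plate at (457,72). The mat triangulates to (0.581, -0.183, 0.008).

```bash
python3 - <<'E'
from h import *
c=load('m2')
for n,uv,z in(('wallBackL',(200,201),.098),('hingecorner',(377,198),.098),('gate near',(388,183),.095),('gate far',(517,12),.095)):print(n,onz(c,uv,z).round(4))
for a,b in(((200,201),(377,198)),((388,183),(517,12))):
    d=onz(c,b,.096)-onz(c,a,.096);print(np.degrees(np.arctan2(d[1],d[0])),np.linalg.norm(d))
plan([(.5805,-.182,.169,-72),(.5805,-.182,.05,-72)],.045)
E
```

```text
wallBackL [ 0.6133 -0.0799  0.098 ]
hingecorner [ 0.4667 -0.1304  0.098 ]
gate near [ 0.4618 -0.1454  0.095 ]
gate far [ 0.4232 -0.2946  0.095 ]
-160.98767042360103 0.15617024844555263
-104.5098880347642 0.15352570523742343
[0.222, 0.0, 0.001] 0.0
[0.222, 0.001, 0.001] 0.0
[0.222, 0.0, 0.001] 0.0
-> [ 0.5805 -0.1819  0.169 ] -72.0
[0.0, 0.0, 0.265] 0.0
[0.0, 0.0, 0.264] 0.0
[0.0, 0.0, 0.265] 0.0
-> [ 0.5805 -0.1819  0.0499] -72.0
```

Emit:
{"op": "play_rows", "data": {
  "rows": [
    {"slide": [0.222,0,0],"delta_rot": [0,0,0],"fingers": -1},
    {"slide": [0.222,0,0],"delta_rot": [0,0,0],"fingers": -1},
    {"slide": [0.222,0,0],"delta_rot": [0,0,0],"fingers": -1},
    {"slide": [0,0,0.25],"delta_rot": [0,0,0],"fingers": -1},
    {"slide": [0,0,0.25],"delta_rot": [0,0,0],"fingers": -1},
    {"slide": [0,0,0.25],"delta_rot": [0,0,0],"fingers": -1},
    {"slide": [0,0,0],"delta_rot": [0,0,0],"fingers": -1}
  ]
}}

```text
time_s: 10.65
tcp_pos: [0.5784, -0.1817, 0.0543]
eef_rot: [179.7, 0.1, -72.0]
contact_force: [0.0, 0.6, -1.3]
gripper_width: 0.022
gripper_force: 29.9
```

Emit:
{"op": "play_rows", "data": {
  "rows": [
    {"slide": [0,0,0.05],"delta_rot": [0,0,0],"fingers": -1},
    {"slide": [0,0,0.05],"delta_rot": [0,0,0],"fingers": -1},
    {"slide": [0,0,0.05],"delta_rot": [0,0,0],"fingers": -1},
    {"slide": [0,0,0],"delta_rot": [0,0,0],"fingers": -1}
  ]
}}

```text
time_s: 11.15
tcp_pos: [0.5805, -0.1823, 0.0342]
eef_rot: [180.0, 0.0, -72.0]
contact_force: [-0.6, -0.5, -2.2]
gripper_width: 0.022
gripper_force: 29.9
```

Still carrying the weight (about -2 N). Next I lower to about 0.018, then in small steps.

Emit:
{"op": "play_rows", "data": {
  "rows": [
    {"slide": [0,0,0.05],"delta_rot": [0,0,0],"fingers": -1},
    {"slide": [0,0,0.05],"delta_rot": [0,0,0],"fingers": -1},
    {"slide": [0,0,0],"delta_rot": [0,0,0],"fingers": -1}
  ]
}}

```text
time_s: 11.52
tcp_pos: [0.5801, -0.1824, 0.0186]
eef_rot: [179.9, 0.0, -72.0]
contact_force: [0.1, -0.2, -1.5]
gripper_width: 0.0219
gripper_force: 29.9
```

Emit:
{"op": "play_rows", "data": {
  "rows": [
    {"slide": [0,0,0.015],"delta_rot": [0,0,0],"fingers": -1},
    {"slide": [0,0,0],"delta_rot": [0,0,0],"fingers": -1}
  ]
}}

```text
time_s: 11.78
tcp_pos: [0.5809, -0.1824, 0.0172]
eef_rot: [180.0, 0.0, -72.0]
contact_force: [-1.0, 0.6, -1.5]
gripper_width: 0.0218
gripper_force: 29.9
```

Emit:
{"op": "play_rows", "data": {
  "rows": [
    {"slide": [0,0,0.01],"delta_rot": [0,0,0],"fingers": -1},
    {"slide": [0,0,0],"delta_rot": [0,0,0],"fingers": -1}
  ]
}}

```text
time_s: 12.02
tcp_pos: [0.5809, -0.1824, 0.0159]
eef_rot: [-180.0, -0.0, -72.0]
contact_force: [0.1, -0.7, -2.0]
gripper_width: 0.0219
gripper_force: 29.9
```

Emit:
{"op": "play_rows", "data": {
  "rows": [
    {"slide": [0,0,0.008],"delta_rot": [0,0,0],"fingers": -1},
    {"slide": [0,0,0],"delta_rot": [0,0,0],"fingers": -1}
  ]
}}

```text
time_s: 12.28
tcp_pos: [0.5813, -0.1824, 0.0156]
eef_rot: [-179.9, -0.0, -72.0]
contact_force: [-1.8, 1.3, 6.4]
gripper_width: 0.0214
gripper_force: 29.9
```

Emit:
{"op": "play_rows", "data": {
  "rows": [
    {"slide": [0,0,0.008],"delta_rot": [0,0,0],"fingers": -1},
    {"slide": [0,0,0],"delta_rot": [0,0,0],"fingers": -1}
  ]
}}

```text
time_s: 12.52
tcp_pos: [0.5816, -0.1823, 0.0154]
eef_rot: [-179.9, -0.1, -72.0]
contact_force: [-4.7, 2.7, 14.2]
gripper_width: 0.0219
gripper_force: 30.0
```

Touchdown at 0.0156, as expected for a mat 8 mm high. I ease off, open, and rise.

Emit:
{"op": "play_rows", "data": {
  "rows": [
    {"slide": [0,0,-0.01],"delta_rot": [0,0,0],"fingers": -1},
    {"slide": [0,0,0],"delta_rot": [0,0,0],"fingers": -0.4},
    {"slide": [0,0,0],"delta_rot": [0,0,0],"fingers": -0.2},
    {"slide": [0,0,0],"delta_rot": [0,0,0],"fingers": -0.1},
    {"slide": [0,0,0],"delta_rot": [0,0,0],"fingers": -0.1}
  ]
}}

```text
time_s: 13.15
tcp_pos: [0.5808, -0.1824, 0.0147]
eef_rot: [180.0, 0.0, -72.0]
contact_force: [-0.2, -0.4, 0.2]
gripper_width: 0.0392
gripper_force: 0.0
```

Emit:
{"op": "play_rows", "data": {
  "rows": [
    {"slide": [0,0,-0.1],"delta_rot": [0,0,0],"fingers": -0.1},
    {"slide": [0,0,-0.15],"delta_rot": [0,0,0],"fingers": -0.1},
    {"slide": [0,0,-0.3],"delta_rot": [0,0,0],"fingers": -0.1},
    {"slide": [-0.2,0,-0.3],"delta_rot": [0,0,0],"fingers": -0.1},
    {"slide": [-0.3,0,-0.2],"delta_rot": [0,0,0],"fingers": -0.1},
    {"slide": [-0.2,0,0],"delta_rot": [0,0,0],"fingers": -0.1},
    {"slide": [0,0,0],"delta_rot": [0,0,0],"fingers": -0.1},
    {"slide": [0,0,0],"delta_rot": [0,0,0],"fingers": -0.1}
  ]
}}

```text
time_s: 14.15
tcp_pos: [0.5486, -0.0826, 0.1731]
eef_rot: [-180.0, -0.0, -72.0]
contact_force: [-0.0, 0.7, 0.4]
gripper_width: 0.0397
gripper_force: 0.0
```

```bash
python3 - <<'E'
from batt import *
c=cam('wrist');save('p1',c);print(r.get_state()['tcp_pos'])
u,v=proj(c,(.581,-.182,.066)).astype(int);print(u,v)
q,s=batt(c,(u-50,max(0,v-80),u+50,v+80))
X=np.array([onz(c,p,.066) for p in q]);print(q.round().tolist(),X.mean(0),[np.linalg.norm(X[i+1]-X[i]) for i in(0,1)])
for p,a in s: print(p,a,onz(c,p,.068))
# gate edges / orange / yellow latch in view
h=cv2.cvtColor(c['img'],cv2.COLOR_BGR2HSV);m=cv2.inRange(h,(3,90,40),(18,255,255));m[250:]=0
k,l,st,ce=cv2.connectedComponentsWithStats(m)
for i in range(1,k):
    if st[i,4]>30:print('or',st[i],ce[i].round(1),onz(c,ce[i],.07).round(3))
E
```

```text
[ 0.54858499 -0.08293591  0.17273178]
271 92
[[260.0, 56.0], [284.0, 56.0], [284.0, 129.0], [260.0, 129.0]] [ 0.58041914 -0.18160084  0.066     ] [np.float64(0.02101692500904874), np.float64(0.061540392994532615)]
[272.21621622  59.625     ] 296 [ 0.58876698 -0.20782634  0.068     ]
[272.01342282 107.46308725] 149 [ 0.57671889 -0.17029758  0.068     ]
or [379  13  13  10  75] [384.6  16.7] [ 0.509 -0.268  0.07 ]
or [495 177  65  73 240] [527.6 213.3] [ 0.304 -0.155  0.07 ]
```

View pics/p1.png

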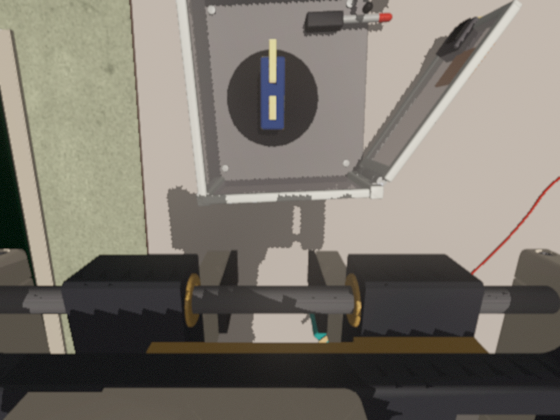

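The battery stands upright at (272,93), on the mat centred at (272,98). Its block middle is at (0.580,-0.182), within 1–2 mm of the mat centre. The gate's top edge runs from (388,178) to (517,8). I close the fingers and go round in front of the orange plate.

```bash
cat > gate.py <<'E'
from h import *
psi=19.; H=np.array([.465,-.1425])
def at(th,d,z,L=.12):
    a=np.radians(psi)-th; x=np.array([np.cos(a),np.sin(a)]);u=np.array([np.sin(a),-np.cos(a)])
    return (*(H+L*u-d*x),z,np.degrees(a))
def wh(d0=.0165):
    s=r.get_state();p=np.array(s['tcp_pos'][:2])-H
    a=np.radians(s['eef_rot'][2]);x=np.array([np.cos(a),np.sin(a)]);f=np.array(s['contact_force'])
    # gate angle if in contact
    from scipy.optimize import brentq
    g=lambda th:(p@np.array([np.cos(np.radians(psi)-th),np.sin(np.radians(psi)-th)])+d0)
    th=brentq(g,-.6,1.2); L=p@np.array([np.sin(np.radians(psi)-th),-np.cos(np.radians(psi)-th)])
    print('t %.2f theta %.3f L %.3f yaw %.1f(want %.1f) push %.1f side %.1f z %.4f fz %.1f'%(s['time_s'],th,L,s['eef_rot'][2],psi-np.degrees(th),-f[:2]@x,f[0]*x[1]-f[1]*x[0],s['tcp_pos'][2],f[2]))
E
python3 - <<'E'
from gate import *
c=load('p1')
for uv in((388,178),(517,8)):print(onz(c,uv,.095))
print(r.get_state()['joints'].round(1))
A=at(.585,.045,.173);print(A)
plan([(.50,-.12,.185,-50),(.39,-.24,.185,-20),A,(*A[:2],.019,A[3])],.055)
E
```

```text
[ 0.46105809 -0.14492622  0.095     ]
[ 0.42160191 -0.29444742  0.095     ]
[ 11.6  10.2 -16.6   0.  -63.1   6.3]
(np.float64(0.3913547439100338), np.float64(-0.2473874456522004), 0.173, np.float64(-14.518031015153156))
[0.027, 0.077, -0.016] -0.96
[0.021, 0.079, -0.016] -0.96
[0.015, 0.08, -0.017] -0.96
[0.009, 0.081, -0.016] -0.96
[0.002, 0.081, -0.017] -0.96
-> [ 0.5   -0.12   0.185] -50.01
[0.02, 0.154, 0.0] -0.94
[0.009, 0.155, 0.0] -0.93
[-0.003, 0.155, 0.0] -0.94
[-0.014, 0.154, 0.0] -0.93
[-0.026, 0.153, 0.0] -0.94
[-0.037, 0.15, 0.0] -0.93
[-0.049, 0.148, 0.0] -0.94
-> [ 0.39   -0.2401  0.185 ] -19.99
[0.013, 0.021, 0.04] -0.6
[0.011, 0.022, 0.04] -0.59
-> [ 0.3913 -0.2473  0.173 ] -14.54
[0.0, 0.0, 0.342] -0.0
[0.0, 0.0, 0.342] -0.0
[0.0, 0.0, 0.343] -0.0
-> [ 0.3913 -0.2473  0.019 ] -14.54
```

Emit:
{"op": "play_rows", "data": {
  "rows": [
    {"slide": [0.027,0.077,-0.016],"delta_rot": [0,0,-0.96],"fingers": -1},
    {"slide": [0.021,0.079,-0.016],"delta_rot": [0,0,-0.96],"fingers": -1},
    {"slide": [0.015,0.08,-0.016],"delta_rot": [0,0,-0.96],"fingers": -1},
    {"slide": [0.009,0.081,-0.016],"delta_rot": [0,0,-0.96],"fingers": -1},
    {"slide": [0.002,0.081,-0.016],"delta_rot": [0,0,-0.96],"fingers": -1}
  ]
}}

```text
time_s: 14.82
tcp_pos: [0.4995, -0.1207, 0.1841]
eef_rot: [179.9, 0.0, -49.9]
contact_force: [-0.5, 0.7, 0.0]
gripper_width: 0.0008
gripper_force: 0.0
```

Emit:
{"op": "play_rows", "data": {
  "rows": [
    {"slide": [0.02,0.154,0],"delta_rot": [0,0,-0.94],"fingers": -1},
    {"slide": [0.009,0.155,0],"delta_rot": [0,0,-0.94],"fingers": -1},
    {"slide": [-0.003,0.155,0],"delta_rot": [0,0,-0.94],"fingers": -1},
    {"slide": [-0.014,0.154,0],"delta_rot": [0,0,-0.94],"fingers": -1},
    {"slide": [-0.026,0.153,0],"delta_rot": [0,0,-0.94],"fingers": -1},
    {"slide": [-0.037,0.15,0],"delta_rot": [0,0,-0.94],"fingers": -1},
    {"slide": [-0.049,0.148,0],"delta_rot": [0,0,-0.94],"fingers": -1}
  ]
}}

```text
time_s: 15.7
tcp_pos: [0.3892, -0.2411, 0.1842]
eef_rot: [180.0, 0.0, -19.8]
contact_force: [0.5, 0.2, -0.0]
gripper_width: 0.0005
gripper_force: 0.0
```

Emit:
{"op": "play_rows", "data": {
  "rows": [
    {"slide": [0.013,0.021,0.04],"delta_rot": [0,0,-0.6],"fingers": -1},
    {"slide": [0.011,0.022,0.04],"delta_rot": [0,0,-0.6],"fingers": -1},
    {"slide": [0,0,0.34],"delta_rot": [0,0,0],"fingers": -1},
    {"slide": [0,0,0.3],"delta_rot": [0,0,0],"fingers": -1},
    {"slide": [0,0,0],"delta_rot": [0,0,0],"fingers": -1}
  ]
}}

```text
time_s: 16.32
tcp_pos: [0.3884, -0.2472, 0.0738]
eef_rot: [180.0, 0.4, -14.4]
contact_force: [-0.5, 0.0, 0.4]
gripper_width: 0.0005
gripper_force: 0.0
```

```bash
python3 - <<'E'
from gate import *
wh();s=r.get_state();print(s['tcp_pos'],s['eef_rot'],s['joints'].round(1),s['gripper_width'])
A=at(.585,.045,.019);plan([A],.055)
E
```

```text
t 16.32 theta 0.836 L 0.129 yaw -14.4(want -28.9) push 0.5 side 0.1 z 0.0738 fz 0.4
[ 0.38841221 -0.24716715  0.07376876] [179.96898249   0.42511235 -14.4338894 ] [ -7.9   7.6 -34.8  -0.  -48.   83.4] 0.0005195448355986498
[0.019, -0.003, 0.365] 0.02
-> [ 0.3913 -0.2474  0.019 ] -14.53
```

Emit:
{"op": "play_rows", "data": {
  "rows": [
    {"slide": [0.01,0,0.18],"delta_rot": [0,0,0],"fingers": -1},
    {"slide": [0.01,0,0.185],"delta_rot": [0,0,0],"fingers": -1},
    {"slide": [0,0,0],"delta_rot": [0,0,0],"fingers": -1},
    {"slide": [0.04,0,0],"delta_rot": [0,0,0],"fingers": -1},
    {"slide": [0.04,0,0],"delta_rot": [0,0,0],"fingers": -1},
    {"slide": [0.03,0,0],"delta_rot": [0,0,0],"fingers": -1},
    {"slide": [0.02,0,0],"delta_rot": [0,0,0],"fingers": -1},
    {"slide": [0,0,0],"delta_rot": [0,0,0],"fingers": -1}
  ]
}}

```text
time_s: 17.32
tcp_pos: [0.4133, -0.2526, 0.0217]
eef_rot: [180.0, -0.0, -14.3]
contact_force: [-0.7, -0.4, -0.6]
gripper_width: 0.0005
gripper_force: 0.0
```

```bash
python3 - <<'E'
from gate import *
wh();s=r.get_state();print(s['tcp_pos'])
plan([at(t,.0165,.019) for t in (.53,.48,.43,.38,.33,.28)],.02)
E
```

```text
t 17.32 theta 0.634 L 0.121 yaw -14.3(want -17.3) push 0.6 side 0.6 z 0.0217 fz -0.6
[ 0.41333704 -0.2526289   0.02169052]
[0.083, 0.008, 0.018] -0.65
-> [ 0.4251 -0.2569  0.019 ] -11.36
[0.041, 0.005, -0.0] -0.62
-> [ 0.431  -0.2588  0.019 ] -8.52
[0.04, 0.004, -0.0] -0.63
-> [ 0.4368 -0.2603  0.019 ] -5.63
[0.04, 0.004, -0.0] -0.62
-> [ 0.4427 -0.2615  0.019 ] -2.79
[0.04, 0.005, -0.0] -0.63
-> [ 0.4487 -0.2625  0.019 ] 0.09
[0.04, 0.004, -0.0] -0.62
-> [ 0.4547 -0.2631  0.019 ] 2.94
```

Emit:
{"op": "play_rows", "data": {
  "rows": [
    {"slide": [0.042,0.004,0.009],"delta_rot": [0,0,-0.33],"fingers": -1},
    {"slide": [0.041,0.004,0.009],"delta_rot": [0,0,-0.32],"fingers": -1},
    {"slide": [0.02,0.002,0],"delta_rot": [0,0,-0.31],"fingers": -1},
    {"slide": [0.02,0.002,0],"delta_rot": [0,0,-0.31],"fingers": -1},
    {"slide": [0.02,0.002,0],"delta_rot": [0,0,-0.31],"fingers": -1},
    {"slide": [0.02,0.002,0],"delta_rot": [0,0,-0.31],"fingers": -1}
  ]
}}

```text
time_s: 18.08
tcp_pos: [0.4367, -0.2598, 0.0189]
eef_rot: [180.0, 0.0, -5.6]
contact_force: [0.7, -0.7, -0.4]
gripper_width: 0.0
gripper_force: 0.1
```

```bash
python3 - <<'E'
from gate import *
wh()
plan([at(t,.0165,.019) for t in (.38,.33,.28)],.02)
E
```

```text
t 18.07 theta 0.431 L 0.120 yaw -5.6(want -5.7) push -0.7 side 0.6 z 0.0189 fz -0.4
[0.041, 0.008, -0.001] -0.61
-> [ 0.4427 -0.2616  0.0191] -2.79
[0.04, 0.004, 0.0] -0.63
-> [ 0.4487 -0.2625  0.0191] 0.1
[0.04, 0.004, 0.0] -0.62
-> [ 0.4547 -0.2631  0.0191] 2.94
```

```bash
cat >> gate.py <<'E'
def look(name):
    """gate angle from the whitish top edge (z=.095) in the wrist view"""
    c=cam('wrist');save(name,c);hsv=cv2.cvtColor(c['img'],cv2.COLOR_BGR2HSV)
    best=[]
    for th in np.arange(-.2,.75,.01):
        a=np.radians(psi)-th;u=np.array([np.sin(a),-np.cos(a)]);n=0;v=[]
        for L in np.arange(.02,.16,.004):
            q=proj(c,(*(H+L*u),.095)).astype(int)
            if 0<=q[0]<560 and 0<=q[1]<240: v.append(int(hsv[q[1],q[0],2]) - 2*int(hsv[q[1],q[0],1]>60)*0)
        if v: best.append((np.mean(v),round(th,3),len(v)))
    print(sorted(best,reverse=True)[:6])
E
python3 - <<'E'
from gate import *
look('g1');c=load('g1')
for th in(.43,.5,.58):
    for L in(.03,.06,.12,.16):
        p=at(th,0,.095,L);print(th,L,proj(c,p[:3]).round())
E
```

```text
[(np.float64(141.74074074074073), np.float64(0.09), 27), (np.float64(141.5), np.float64(0.08), 28), (np.float64(139.66666666666666), np.float64(0.1), 27), (np.float64(138.69230769230768), np.float64(0.12), 26), (np.float64(138.30769230769232), np.float64(0.13), 26), (np.float64(137.64), np.float64(0.14), 25)]
0.43 0.03 [ 52. 277.]
0.43 0.06 [125. 277.]
0.43 0.12 [272. 277.]
0.43 0.16 [370. 277.]
0.5 0.03 [ 53. 282.]
0.5 0.06 [126. 286.]
0.5 0.12 [271. 295.]
0.5 0.16 [367. 301.]
0.58 0.03 [ 53. 287.]
0.58 0.06 [127. 296.]
0.58 0.12 [269. 315.]
0.58 0.16 [361. 327.]
```

Emit:
{"op": "play_rows", "data": {
  "rows": [
    {"slide": [0.02,0.003,0],"delta_rot": [0,0,-0.31],"fingers": -1},
    {"slide": [0.02,0.003,0],"delta_rot": [0,0,-0.31],"fingers": -1},
    {"slide": [0.02,0.002,0],"delta_rot": [0,0,-0.31],"fingers": -1},
    {"slide": [0.02,0.002,0],"delta_rot": [0,0,-0.31],"fingers": -1},
    {"slide": [0.02,0.002,0],"delta_rot": [0,0,-0.31],"fingers": -1},
    {"slide": [0.02,0.002,0],"delta_rot": [0,0,-0.31],"fingers": -1}
  ]
}}

```text
time_s: 18.88
tcp_pos: [0.4547, -0.2626, 0.0189]
eef_rot: [-180.0, 0.0, 2.9]
contact_force: [-0.2, 1.1, 0.1]
gripper_width: 0.0002
gripper_force: 0.2
```

```bash
python3 - <<'E'
from gate import *
wh()
t=cam('top');save('tg',t);o=load('top');H_=lambda c:cv2.cvtColor(c['img'],cv2.COLOR_BGR2HSV)
# is the gate tip region visible from top/scene?
s=cam('scene');save('sg',s)
for n,a,b in(('top',o,t),('scene',load('scene'),s)):
    for th in(.585,.28):
        for L in(.13,.165):
            p=at(th,0,.095,L)[:3];u,v=proj(b,p).astype(int);print(n,th,L,(u,v),a['img'][v,u],b['img'][v,u])
plan([at(x,.0165,.019) for x in (.26,.24,.22,.2)],.02)
E
```

```text
t 18.88 theta 0.280 L 0.119 yaw 2.9(want 3.0) push 0.1 side -1.1 z 0.0189 fz 0.1
top 0.585 0.13 (np.int64(356), np.int64(238)) [130 149 156] [15 19 19]
top 0.585 0.165 (np.int64(367), np.int64(241)) [129 145 157] [31 33 36]
top 0.28 0.13 (np.int64(357), np.int64(225)) [111 129 145] [21 27 31]
top 0.28 0.165 (np.int64(369), np.int64(224)) [121 141 153] [10 14 18]
scene 0.585 0.13 (np.int64(332), np.int64(193)) [33 41 56] [42 54 73]
scene 0.585 0.165 (np.int64(341), np.int64(191)) [32 39 50] [44 56 74]
scene 0.28 0.13 (np.int64(326), np.int64(186)) [40 50 66] [13 14 15]
scene 0.28 0.165 (np.int64(333), np.int64(182)) [40 48 64] [42 54 72]
[0.014, 0.006, -0.001] -0.26
-> [ 0.4571 -0.2634  0.0191] 4.1
[0.016, 0.002, 0.0] -0.25
-> [ 0.4595 -0.2635  0.0191] 5.25
[0.016, 0.002, 0.0] -0.25
-> [ 0.4619 -0.2636  0.0191] 6.39
[0.016, 0.002, 0.0] -0.25
-> [ 0.4643 -0.2636  0.0191] 7.54
```

Emit:
{"op": "play_rows", "data": {
  "rows": [
    {"slide": [0.01,0.003,0],"delta_rot": [0,0,-0.15],"fingers": -1},
    {"slide": [0.01,0.002,0],"delta_rot": [0,0,-0.15],"fingers": -1},
    {"slide": [0.01,0.001,0],"delta_rot": [0,0,-0.15],"fingers": -1},
    {"slide": [0.01,0.001,0],"delta_rot": [0,0,-0.15],"fingers": -1}
  ]
}}

```text
time_s: 19.48
tcp_pos: [0.4606, -0.2632, 0.0189]
eef_rot: [-180.0, -0.0, 5.6]
contact_force: [-0.6, 0.7, -0.4]
gripper_width: 0.0003
gripper_force: 0.2
```

Emit:
{"op": "play_rows", "data": {
  "rows": [
    {"slide": [0.008,0.001,0],"delta_rot": [0,0,-0.13],"fingers": -1},
    {"slide": [0.008,0.001,0],"delta_rot": [0,0,-0.13],"fingers": -1},
    {"slide": [0,0,0],"delta_rot": [0,0,0],"fingers": -1}
  ]
}}

```text
time_s: 19.85
tcp_pos: [0.4631, -0.2633, 0.0189]
eef_rot: [180.0, -0.0, 6.8]
contact_force: [-0.1, 0.7, -0.6]
gripper_width: 0.0003
gripper_force: 0.0
```

```bash
python3 - <<'E'
from gate import *
wh()
E
```

```text
t 19.85 theta 0.210 L 0.120 yaw 6.8(want 7.0) push 0.0 side -0.7 z 0.0189 fz -0.6
```

Emit:
{"op": "play_rows", "data": {
  "rows": [
    {"slide": [0.006,0.001,0],"delta_rot": [0,0,-0.1],"fingers": -1},
    {"slide": [0.006,0.001,0],"delta_rot": [0,0,-0.1],"fingers": -1},
    {"slide": [0,0,0],"delta_rot": [0,0,0],"fingers": -1}
  ]
}}

```text
time_s: 20.23
tcp_pos: [0.4647, -0.2633, 0.0189]
eef_rot: [-180.0, 0.0, 7.7]
contact_force: [-0.9, 0.4, -0.5]
gripper_width: 0.0007
gripper_force: 0.3
```

Emit:
{"op": "play_rows", "data": {
  "rows": [
    {"slide": [0.006,0.001,0],"delta_rot": [0,0,-0.1],"fingers": -1},
    {"slide": [0.006,0.001,0],"delta_rot": [0,0,-0.1],"fingers": -1},
    {"slide": [0,0,0],"delta_rot": [0,0,0],"fingers": -1}
  ]
}}

```text
time_s: 20.6
tcp_pos: [0.4665, -0.2634, 0.0188]
eef_rot: [-180.0, 0.0, 8.6]
contact_force: [-1.4, 0.5, -0.5]
gripper_width: 0.0003
gripper_force: 0.5
```

Emit:
{"op": "play_rows", "data": {
  "rows": [
    {"slide": [0.006,0,0],"delta_rot": [0,0,-0.1],"fingers": -1},
    {"slide": [0.006,0,0],"delta_rot": [0,0,-0.1],"fingers": -1},
    {"slide": [0,0,0],"delta_rot": [0,0,0],"fingers": -1}
  ]
}}

```text
time_s: 20.98
tcp_pos: [0.4685, -0.2631, 0.0189]
eef_rot: [180.0, -0.0, 9.5]
contact_force: [-0.4, 0.4, -0.4]
gripper_width: 0.0006
gripper_force: 0.4
```

```bash
python3 - <<'E'
from gate import *
wh()
E
```

```text
t 20.98 theta 0.165 L 0.120 yaw 9.5(want 9.5) push 0.3 side -0.5 z 0.0189 fz -0.4
```

Emit:
{"op": "play_rows", "data": {
  "rows": [
    {"slide": [0.006,0,0],"delta_rot": [0,0,-0.1],"fingers": -1},
    {"slide": [0.006,0,0],"delta_rot": [0,0,-0.1],"fingers": -1},
    {"slide": [0,0,0],"delta_rot": [0,0,0],"fingers": -1}
  ]
}}

```text
time_s: 21.35
tcp_pos: [0.4703, -0.2628, 0.0189]
eef_rot: [180.0, -0.0, 10.5]
contact_force: [-2.1, 0.1, 0.8]
gripper_width: 0.0006
gripper_force: 0.4
```

Emit:
{"op": "play_rows", "data": {
  "rows": [
    {"slide": [0.006,0,0],"delta_rot": [0,0,-0.1],"fingers": -1},
    {"slide": [0.006,0,0],"delta_rot": [0,0,-0.1],"fingers": -1},
    {"slide": [0,0,0],"delta_rot": [0,0,0],"fingers": -1}
  ]
}}

```text
time_s: 21.72
tcp_pos: [0.4721, -0.2625, 0.0189]
eef_rot: [180.0, -0.0, 11.4]
contact_force: [-0.9, -1.1, -0.5]
gripper_width: 0.0004
gripper_force: 0.5
```

Emit:
{"op": "play_rows", "data": {
  "rows": [
    {"slide": [0.006,0,0],"delta_rot": [0,0,-0.1],"fingers": -1},
    {"slide": [0.006,0,0],"delta_rot": [0,0,-0.1],"fingers": -1},
    {"slide": [0,0,0],"delta_rot": [0,0,0],"fingers": -1}
  ]
}}

```text
time_s: 22.1
tcp_pos: [0.4737, -0.2622, 0.0189]
eef_rot: [180.0, 0.0, 12.3]
contact_force: [-1.6, -1.9, 1.2]
gripper_width: 0.0003
gripper_force: 1.0
```

Emit:
{"op": "play_rows", "data": {
  "rows": [
    {"slide": [0.006,0,0],"delta_rot": [0,0,-0.1],"fingers": -1},
    {"slide": [0.006,0,0],"delta_rot": [0,0,-0.1],"fingers": -1},
    {"slide": [0,0,0],"delta_rot": [0,0,0],"fingers": -1}
  ]
}}

```text
time_s: 22.48
tcp_pos: [0.4748, -0.2619, 0.0189]
eef_rot: [-180.0, 0.1, 13.2]
contact_force: [-3.4, -4.0, 1.6]
gripper_width: 0.0004
gripper_force: 2.2
```

```bash
python3 - <<'E'
from gate import *
wh()
plan([at(x,.0165,.019) for x in (.09,.08,.07,.05)],.02)
E
```

```text
t 22.48 theta 0.112 L 0.119 yaw 13.2(want 12.6) push 4.2 side 3.1 z 0.0189 fz 1.6
[0.017, 0.011, -0.001] -0.14
-> [ 0.4777 -0.263   0.019 ] 13.86
[0.008, 0.001, 0.0] -0.12
-> [ 0.4789 -0.2628  0.019 ] 14.41
[0.008, 0.001, 0.0] -0.13
-> [ 0.4801 -0.2627  0.019 ] 15.0
[0.016, 0.002, 0.0] -0.25
-> [ 0.4825 -0.2623  0.019 ] 16.15
```

Emit:
{"op": "play_rows", "data": {
  "rows": [
    {"slide": [0.005,0.004,0],"delta_rot": [0,0,-0.05],"fingers": -1},
    {"slide": [0,0,0],"delta_rot": [0,0,0],"fingers": -1}
  ]
}}

```text
time_s: 22.72
tcp_pos: [0.4754, -0.262, 0.0187]
eef_rot: [-180.0, 0.1, 13.4]
contact_force: [-4.8, -0.8, 2.1]
gripper_width: 0.0003
gripper_force: 2.8
```

```bash
python3 - <<'E'
from gate import *
wh()
E
```

```text
t 22.73 theta 0.107 L 0.119 yaw 13.4(want 12.9) push 4.8 side -0.3 z 0.0187 fz 2.1
```

Side force is relieved and the push is 4.8 N. Continuing in small steps.

Emit:
{"op": "play_rows", "data": {
  "rows": [
    {"slide": [0.005,0.001,0],"delta_rot": [0,0,-0.05],"fingers": -1},
    {"slide": [0.003,0.001,0],"delta_rot": [0,0,-0.05],"fingers": -1},
    {"slide": [0,0,0],"delta_rot": [0,0,0],"fingers": -1}
  ]
}}

```text
time_s: 23.1
tcp_pos: [0.4764, -0.2619, 0.0187]
eef_rot: [-179.9, 0.1, 13.9]
contact_force: [-5.8, -1.8, 3.6]
gripper_width: 0.0001
gripper_force: 3.1
```

Emit:
{"op": "play_rows", "data": {
  "rows": [
    {"slide": [0.004,0.001,0],"delta_rot": [0,0,-0.05],"fingers": -1},
    {"slide": [0.003,0.001,0],"delta_rot": [0,0,-0.04],"fingers": -1},
    {"slide": [0,0,0],"delta_rot": [0,0,0],"fingers": -1}
  ]
}}

```text
time_s: 23.48
tcp_pos: [0.4772, -0.2619, 0.0186]
eef_rot: [-179.9, 0.1, 14.3]
contact_force: [-5.8, -0.6, 3.4]
gripper_width: 0.0003
gripper_force: 3.5
```

Emit:
{"op": "play_rows", "data": {
  "rows": [
    {"slide": [0.004,0.001,0],"delta_rot": [0,0,-0.04],"fingers": -1},
    {"slide": [0.003,0.001,0],"delta_rot": [0,0,-0.04],"fingers": -1},
    {"slide": [0,0,0],"delta_rot": [0,0,0],"fingers": -1}
  ]
}}

```text
time_s: 23.85
tcp_pos: [0.478, -0.2618, 0.0186]
eef_rot: [-179.9, 0.1, 14.7]
contact_force: [-8.8, -0.0, 4.9]
gripper_width: 0.0005
gripper_force: 3.9
```

Emit:
{"op": "play_rows", "data": {
  "rows": [
    {"slide": [0.003,0,0],"delta_rot": [0,0,-0.04],"fingers": -1},
    {"slide": [0,0,0],"delta_rot": [0,0,0],"fingers": -1}
  ]
}}

```text
time_s: 24.1
tcp_pos: [0.4783, -0.2617, 0.0186]
eef_rot: [-179.9, 0.2, 14.8]
contact_force: [-7.6, -0.7, 3.9]
gripper_width: 0.0005
gripper_force: 4.1
```

```bash
python3 - <<'E'
from gate import *
wh()
E
```

```text
t 24.10 theta 0.082 L 0.119 yaw 14.8(want 14.3) push 7.5 side -1.3 z 0.0186 fz 3.9
```

Emit:
{"op": "play_rows", "data": {
  "rows": [
    {"slide": [0.004,0,0],"delta_rot": [0,0,-0.04],"fingers": -1},
    {"slide": [0,0,0],"delta_rot": [0,0,0],"fingers": -1}
  ]
}}

```text
time_s: 24.35
tcp_pos: [0.4789, -0.2616, 0.0186]
eef_rot: [-179.9, 0.2, 15.0]
contact_force: [-7.7, -0.8, 4.7]
gripper_width: 0.0003
gripper_force: 4.2
```

Emit:
{"op": "play_rows", "data": {
  "rows": [
    {"slide": [0.004,0,0],"delta_rot": [0,0,-0.04],"fingers": -1},
    {"slide": [0,0,0],"delta_rot": [0,0,0],"fingers": -1}
  ]
}}

```text
time_s: 24.6
tcp_pos: [0.4814, -0.2615, 0.0188]
eef_rot: [-180.0, -0.0, 15.2]
contact_force: [-0.5, 0.4, 0.7]
gripper_width: 0.0006
gripper_force: 0.4
```

The push dropped from 8 N to about 0.5 N, so the latch has passed. One small follow-through to be sure.

Emit:
{"op": "play_rows", "data": {
  "rows": [
    {"slide": [0.004,0,0],"delta_rot": [0,0,-0.06],"fingers": -1},
    {"slide": [0.003,0,0],"delta_rot": [0,0,-0.04],"fingers": -1},
    {"slide": [0,0,0],"delta_rot": [0,0,0],"fingers": -1}
  ]
}}

```text
time_s: 24.98
tcp_pos: [0.4826, -0.2615, 0.019]
eef_rot: [180.0, -0.0, 15.7]
contact_force: [-1.4, -0.5, 0.2]
gripper_width: 0.0005
gripper_force: 0.7
```

Emit:
{"op": "play_rows", "data": {
  "rows": [
    {"slide": [-0.01,0,0],"delta_rot": [0,0,0],"fingers": -1},
    {"slide": [-0.02,0,0],"delta_rot": [0,0,0],"fingers": -1},
    {"slide": [0,0,0],"delta_rot": [0,0,0],"fingers": -1}
  ]
}}

```text
time_s: 25.35
tcp_pos: [0.4779, -0.2628, 0.0189]
eef_rot: [180.0, -0.0, 15.7]
contact_force: [-0.4, 0.6, -0.3]
gripper_width: 0.0001
gripper_force: 0.0
```

Emit:
{"op": "play_rows", "data": {
  "rows": [
    {"slide": [-0.06,0,0],"delta_rot": [0,0,0],"fingers": -1},
    {"slide": [-0.1,0,0],"delta_rot": [0,0,0],"fingers": -1},
    {"slide": [-0.1,0,0],"delta_rot": [0,0,0],"fingers": -1},
    {"slide": [0,0,-0.3],"delta_rot": [0,0,0],"fingers": -1},
    {"slide": [0,0,-0.3],"delta_rot": [0,0,0],"fingers": -1},
    {"slide": [0,0,-0.3],"delta_rot": [0,0,0],"fingers": -1},
    {"slide": [0,0,0],"delta_rot": [0,0,0],"fingers": -1},
    {"slide": [0,0,0],"delta_rot": [0,0,0],"fingers": -1}
  ]
}}

```text
time_s: 26.35
tcp_pos: [0.4395, -0.2732, 0.1537]
eef_rot: [-180.0, -0.0, 15.6]
contact_force: [0.1, -1.0, -0.4]
gripper_width: 0.0002
gripper_force: 0.0
```

```bash
python3 - <<'E'
from gate import *
from batt import batt
c=cam('wrist');save('f1',c);g=cv2.cvtColor(c['img'],cv2.COLOR_BGR2GRAY)
s=r.get_state();print(s['tcp_pos'],s['eef_rot'],s['contact_force'])
u,v=proj(c,(.581,-.182,.066)).astype(int);print('batt px',u,v)
try:
    q,_=batt(c,(u-60,max(0,v-60),u+60,max(60,v+60)));X=np.array([onz(c,p,.066) for p in q]);print(X.mean(0),[np.linalg.norm(X[i+1]-X[i]) for i in(0,1)])
except Exception as e: print(e)
for th in np.arange(-.2,.5,.02):
    row=[]
    for L in(.02,.05,.08,.11,.14,.16):
        p=proj(c,at(th,0,.095,L)[:3]).astype(int); row.append(int(g[p[1],p[0]]) if 0<=p[1]<420 and 0<=p[0]<560 else -1)
    print(round(th,2),p,row)
h=cv2.cvtColor(c['img'],cv2.COLOR_BGR2HSV);m=cv2.inRange(h,(3,90,40),(18,255,255));m[250:]=0
k,l,st,ce=cv2.connectedComponentsWithStats(m)
for i in range(1,k):
    if st[i,4]>30:print('or',st[i],ce[i].round(1),onz(c,ce[i],.07).round(3))
E
```

```text
[ 0.43923037 -0.27314386  0.15305433] [-1.79947467e+02  5.40092317e-02  1.56456806e+01] [-0.25066334  0.5169176  -0.20400693]
batt px 208 12
[ 0.57388644 -0.18478138  0.066     ] [np.float64(0.06325128452080427), np.float64(0.03218398653308144)]
-0.2 [319  90] [91, 66, 66, 138, 77, 78]
-0.18 [320  95] [91, 67, 67, 138, 79, 80]
-0.16 [320  99] [87, 67, 68, 138, 92, 81]
-0.14 [321 103] [87, 66, 65, 138, 143, 80]
-0.12 [322 108] [88, 67, 66, 139, 159, 82]
-0.1 [322 112] [88, 67, 69, 140, 156, 130]
-0.08 [323 116] [95, 70, 68, 137, 78, 79]
-0.06 [323 121] [95, 78, 68, 92, 75, 202]
-0.04 [323 125] [99, 100, 67, 74, 73, 151]
-0.02 [323 129] [99, 103, 83, 73, 74, 152]
-0.0 [323 133] [107, 101, 102, 109, 71, 108]
0.02 [323 138] [107, 107, 108, 108, 178, 172]
0.04 [323 142] [113, 112, 113, 117, 218, 215]
0.06 [323 146] [115, 111, 113, 118, 217, 205]
0.08 [323 150] [115, 112, 113, 105, 121, 106]
0.1 [323 154] [114, 113, 105, 87, 120, 105]
0.12 [322 158] [115, 113, 95, 99, 180, 101]
0.14 [322 162] [114, 106, 96, 100, 179, 106]
0.16 [321 166] [114, 97, 97, 101, 179, 108]
0.18 [321 170] [113, 95,
[... 295 characters left out ...]
] [109, 97, 99, 103, 109, 108]
0.34 [313 200] [103, 99, 100, 103, 112, 108]
0.36 [312 204] [103, 98, 99, 103, 119, 179]
0.38 [310 207] [100, 99, 100, 103, 171, 181]
0.4 [309 211] [100, 99, 100, 101, 180, 180]
0.42 [308 214] [101, 99, 100, 104, 180, 181]
0.44 [306 217] [101, 99, 101, 104, 180, 180]
0.46 [305 221] [101, 100, 101, 104, 180, 180]
0.48 [303 224] [102, 100, 101, 103, 180, 181]
or [294 120   7  10  43] [297.1 123.6] [ 0.519 -0.273  0.07 ]
or [249 150  41   2  64] [270.5 150.6] [ 0.491 -0.257  0.07 ]
or [509 227  50  23 134] [529.5 237.3] [ 0.48  -0.517  0.07 ]
or [520 237  31  13 161] [531.6 245. ] [ 0.474 -0.522  0.07 ]
or [  0 238  19  12  68] [  8.5 244.6] [ 0.338 -0.039  0.07 ]
```

The gate edge sits at about 0.05 rad, with no spring-back beyond 0.18. I back off further and recheck once, including the battery.

Emit:
{"op": "play_rows", "data": {
  "rows": [
    {"slide": [-0.1,0,-0.3],"delta_rot": [0,0,0],"fingers": -1},
    {"slide": [-0.1,0,-0.3],"delta_rot": [0,0,0],"fingers": -1},
    {"slide": [0,0,-0.2],"delta_rot": [0,0,0],"fingers": -1},
    {"slide": [0,0,0],"delta_rot": [0,0,0],"fingers": -1},
    {"slide": [0,0,0],"delta_rot": [0,0,0],"fingers": -1},
    {"slide": [0,0,0],"delta_rot": [0,0,0],"fingers": -1},
    {"slide": [0,0,0],"delta_rot": [0,0,0],"fingers": -1},
    {"slide": [0,0,0],"delta_rot": [0,0,0],"fingers": -1}
  ]
}}

```text
time_s: 27.4
tcp_pos: [0.4115, -0.2813, 0.2735]
eef_rot: [-180.0, 0.0, 15.7]
contact_force: [-1.2, -0.5, -0.6]
gripper_width: 0.0008
gripper_force: 0.0
```

```bash
python3 - <<'E'
from gate import *
from batt import batt
c=cam('wrist');save('f2',c);g=cv2.cvtColor(c['img'],cv2.COLOR_BGR2GRAY)
u,v=proj(c,(.581,-.182,.066)).astype(int);print('batt px',u,v)
q,st=batt(c,(u-50,max(0,v-50),u+50,v+50));X=np.array([onz(c,p,.066) for p in q]);print(X.mean(0),[np.linalg.norm(X[i+1]-X[i]) for i in(0,1)],[onz(c,p,.068).round(3) for p,_ in st])
for th in np.arange(-.1,.3,.02):
    row=[]
    for L in(.02,.05,.08,.11,.14,.16):
        p=proj(c,at(th,0,.095,L)[:3]).astype(int); row.append(int(g[p[1],p[0]]) if 0<=p[1]<420 and 0<=p[0]<560 else -1)
    print(round(th,2),p,row)
E
```

```text
batt px 228 19
[ 0.57449734 -0.18362955  0.066     ] [np.float64(0.061673052240930074), np.float64(0.033927380967360005)] [array([ 0.589, -0.208,  0.068]), array([ 0.577, -0.17 ,  0.068])]
-0.1 [306  88] [71, 67, 128, 136, 138, 100]
-0.08 [307  91] [71, 68, 97, 136, 131, 117]
-0.06 [307  94] [78, 68, 85, 137, 111, 144]
-0.04 [307  97] [78, 68, 72, 137, 81, 166]
-0.02 [307 100] [78, 65, 70, 132, 79, 175]
0.0 [307 103] [96, 74, 75, 80, 80, 143]
0.02 [307 106] [96, 95, 94, 138, 130, 146]
0.04 [307 109] [107, 106, 111, 204, 211, 205]
0.06 [307 112] [107, 109, 111, 210, 210, 206]
0.08 [307 115] [107, 109, 111, 201, 136, 137]
0.1 [307 118] [108, 108, 104, 136, 105, 130]
0.12 [307 121] [108, 108, 96, 150, 163, 114]
0.14 [306 124] [108, 100, 96, 172, 109, 107]
0.16 [306 127] [108, 95, 95, 172, 100, 158]
0.18 [306 130] [108, 95, 93, 151, 100, 174]
0.2 [305 133] [109, 95, 94, 113, 100, 170]
0.22 [305 135] [109, 95, 94, 95, 100, 170]
0.24 [304 138] [109, 92, 95, 97, 100, 166]
0.26 [304 141] [107, 91, 93, 97, 100, 155]
0.28 [303 144] [106, 93, 94, 98, 101, 131]
```

The gate holds at about 0.05 rad a second after release. The battery strips are exactly where they were at (0.589,-0.208) and (0.577,-0.170), so I hand in.

```bash
python3 -c "
from plant import r
print(r.close_job())"
```

```text
the job is handed in; nothing more can be done
None
```

I stood the blue battery on the mat, 1–2 mm from its centre, and pushed the gate shut until its latch snapped in. The push peaked at about 8.5 N, and the gate stayed shut at about 0.05 rad, checked 1–2 s after I let go. The job went in at about 27 s of the 72 s; the hand-in returned no verdict, and I took no final picture of the beaker, tape roll and multimeter, which the arm's path kept clear of.

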